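Batch cast tablets to the height gauge and tip out the leftovers

ROBOT

A 7-joint arm with a two-finger parallel gripper is mounted at the origin on the work surface. World frame = base frame: x ahead of the robot, y to its left, z up, the work surface at z = 0. Lengths are in m, angles in rad, forces in N, time in s.
With the tool pointing down it reaches from about 0.425 to 0.925 m from the base axis. Payload 6.8 kg.
Tool frame: the origin (TCP) lies at the very end of the fingers, on their centre line; the grasp point (between the pads) lies 19 mm behind it; z points along the fingers, y is the line along which they close (so a half turn about z gives the same grasp; the last joint's range is limited). The gripper opens to 85 mm and grips with 20 to 120 N. Pads are 22 mm wide; open, the fingers measure 114 mm over their backs; the gripper's body (76 mm by 85 mm) begins 54 mm behind the grasp point. The pads swing forward as they close: fully open they stand 13 mm farther back than shut.
Start: joints at [1.095, 0.477, 0.022, 1.555, -0.011, 1.109, -0.083], TCP at [0.243, -0.63, 0.231] pointing down, gripper open.
Joint ranges: [-2.96, 2.96], [-0.34, 2.1], [-1.41, 1.46], [0.24, 2.44], [-1.37, 4.51], [0.17, 1.92], [-2.96, 2.96]. Speed limits (rad/s): [2.39, 2.39, 3.14, 3.14, 3.14, 3.14, 3.14].

INTERFACE

Orientations are given as a rotation vector (axis times angle).
In Python, from bench import r gives the robot as it stands.
- The arm moves only by the tool play_rows, never from a script. Its argument "targets" is text: rows parted by semicolons, each of 5 numbers parted by spaces: the closure, from -1 (fully open) to 1 (shut), then the shift along the tool's x, y, z in m, then the turn about the tool's z in rad. In form: gripper dx dy dz spin; .... A call has 1 to 8 rows; each row is the pose to reach, as a shift and turn from the pose commanded when the call began, along the tool's axes at that moment; what a row does not reach only later rows make up. A row lasts 1/12 s, in which the tool goes at most 41.7 mm and 7.16 degrees, less where a joint would pass 70% of its speed; a pose out of reach is approached as far as the arm can. A call with a gripper value outside its range is refused whole. The fingers move at their own pace and stop on an object; "squeeze" is the grip in N (left out, the last holds). Time passes only in rows, so rows that repeat a pose let the fingers close. It gives the time, the measured TCP pose, the force, the opening and the grip force at its end, in the units of the state.
- r.get_obs(): the state, without advancing time (a new reading comes with each control period).
- r.grab_frame(name): name is "scene" or "top"; returns the picture (420x560x3 uint8, red, green, blue); there is no depth.
- r.camera_info(name): a dict with "fov_y" (degrees; the focal length in pixels is half the picture's height over the tangent of half this angle, whatever the lens; pixels are square), "cx", "cy" (the principal point, pixels), "position" and "rotation" of the camera in the world. Camera axes: x right, y down, z forward; pixel columns grow to the right and rows downward; lengths in m; the calibration is good to about 2 mm. A picture is of the moment at which its call begins. camera_info takes no time and is no camera call.
- r.hand_in(): hands the job in; it is judged then, once.
The state is a dict: "clock": time; "joints": joint angles; "qvel": joint speeds; "tau": joint torques, N m; "tcp_pos": TCP position; "orientation": TCP orientation; "contact_force": force on the tool from outside, world axes, zero at the start; "moment": the same for the moment, N m; "grip_width": finger opening in m; "gripper_force": force on a finger pad.
Only numpy, scipy, OpenCV 4.12 (cv2) and the standard library are available. Lean on these libraries where they do the work, as an engineer would, in place of code of your own. Each camera call takes 0.05 s, during which the arm holds its last target. There are 200 camera calls.

TASK

Make up one batch of plaster tablets: stack them squarely on the seat of the stand until the top of the stack is level with the gauge's pointer, counting any tablet that already lies there. Lay every leftover tablet on the level tilt tray, and only when stack and tray are both complete lift the tray by its handle until they have all slid into the catch trough, then lower it gently, without letting it drop, fully back down. Leave the dropper bottles, cap, dish and jar where they are; if something gets knocked aside on the way, put it right.

Things in the scene. Friction and masses are not known exactly. Their poses are not given: they have to be found in the camera images.
- t0_c (a point): centre (half-way up) of the plaster tablet that may already lie on the stand's seat: a white round disc 44 mm across and 16 mm thick, the same as the others; absent in some runs (then the seat is empty)
- t1_c (a point): centre (half-way up) of a loose cast plaster tablet, a white round disc 44 mm across and 16 mm thick, lying flat on the bench at the start; some are absent in each run
- t2_c (a point): centre (half-way up) of a loose cast plaster tablet, a white round disc 44 mm across and 16 mm thick, lying flat on the bench at the start; some are absent in each run
- t3_c (a point): centre (half-way up) of a loose cast plaster tablet, a white round disc 44 mm across and 16 mm thick, lying flat on the bench at the start; some are absent in each run
- t4_c (a point): centre (half-way up) of a loose cast plaster tablet, a white round disc 44 mm across and 16 mm thick, lying flat on the bench at the start; some are absent in each run
- t5_c (a point): centre (half-way up) of a loose cast plaster tablet, a white round disc 44 mm across and 16 mm thick, lying flat on the bench at the start; some are absent in each run
- t6_c (a point): centre (half-way up) of a loose cast plaster tablet, a white round disc 44 mm across and 16 mm thick, lying flat on the bench at the start; some are absent in each run
- t7_c (a point): centre (half-way up) of a loose cast plaster tablet, a white round disc 44 mm across and 16 mm thick, lying flat on the bench at the start; some are absent in each run
- seat (a point): centre of the stand's seat, on the upper face of its dark steel plate (6 mm thick, 110 mm wide in y, reaching 55 mm to -x and 80 mm to +x of the seat); a flat bright disc 54 mm across shows it. The tablets are stacked here. Axes: +x to the gauge post
- mark (a point): tip of the black pointer blade on the gauge post, 34 mm to +x of the seat; this point is at the height of the blade's upper face, which is the mark: 64 mm above the seat, level with the top of four tablets. The post (14 x 30 mm) stands 59 to 73 mm to +x of the seat and is 90 mm tall above the bench
- tray (a joint): tilt of the steel tray about its hinge, rad: 0 lying level on its rest, growing as the handle edge is lifted, up to 0.9. It falls back under its own weight (0.5 kg, a lightly damped hinge) when let go. Tablets slide off its smooth floor somewhere between 0.25 and 0.45 rad
- tray_floor (a point): centre of the tray floor's upper face; it moves with the tray. Axes: +x towards the hinge and trough, y along the hinge. The floor reaches 80 mm to +x of this point and 76 mm to -x and is 170 mm wide (y) inside, with rims 12 mm high on both sides and on the handle side and none on the hinge side; 83 mm above the bench when level
- tray_handle (a point): middle of the tray's handle, a round black bar 12 mm thick parallel to the hinge with 88 mm clear between its two lugs, 190 mm to -x of the hinge and 36 mm clear of the tray's rim; 80 mm above the bench when the tray is level, nothing beneath it. It moves with the tray
- tray_hinge (a point): middle of the tray's fixed hinge axis, 80 mm above the bench. Axes: +y is the hinge axis (turning about +y lifts the handle), +x points to the trough
- trough_floor (a point): centre of the floor of the fixed aluminium catch trough beyond the hinge, below the tray's open edge: 167 mm (x) by 192 mm (y) inside, side walls 69 mm above its floor; two hinge cheeks beside the hinge reach 105 mm above the bench, 96 to 101 mm to either side of its middle. Axes as tray_hinge
- dropper_a_c (a point): bystander: small dark dropper bottle with white top, 28 mm across, 56 mm tall; the point is on its axis 20 mm above its foot
- dropper_b_c (a point): bystander: small white dropper bottle, 28 mm across, 56 mm tall; the point is on its axis 20 mm above its foot
- lamp_cap_c (a point): bystander: white domed spirit-lamp cap, 36 mm across, 40 mm tall; the point is on its axis 20 mm above its foot
- petri_c (a point): bystander: clear shallow dish, 90 mm across, 14 mm tall; the point is on its axis 7 mm above its foot
- jar_c (a point): bystander: amber jar with black cap, 56 mm across, 70 mm tall; the point is on its axis 35 mm above its foot
Things that resemble listed ones, but are neither listed nor needed, are in the scene too. What is shaped like the part that bears t7_c but black or green is not meant.

How it is judged:
By the outcome, as a careful person would: the job done as asked, in the order asked, and still so for the second after the job is handed in, with the robot touching nothing.
Of t0, t1, t2, t3, t4, t5, t6, t7 only 6 to 8 are there at a start; the rules pass over those that are not, and their reading is None.
At some moment in a run one of t1, t2, t3, t4, t5, t6, t7 may be knocked a few centimetres aside while the robot is not near it.
It also fails if it takes over 210 s, if anything falls off the work surface, if the arm or the gripper's body presses on something with over 40 N, if the wrist force passes 120 N, or if a joint passes its speed limit or range.

## Working session

There is one attempt and no reset: what is moved stays moved. The work goes in short steps, Python scripts to look and compute and a tool call to move; the robot and the scene stay as the last step left them, time stands still between calls to the robot, and variables do not carry over. Pictures are saved under pics/ and viewed, at most 14 in all, crops included, and the job is handed in when it is done.

Besides the shell and the picture viewer there is one more tool, called after "Call:" as a command line: name --argument value ..., lists and objects as JSON in quotes. play_rows: Moves the arm, as the interface text tells. Its arguments: {"type":"object","properties":{"targets":{"type":"string"},"squeeze":{"type":"number"}},"required":["targets"]}

```bash
mkdir -p pics; ls
python3 - <<'E'
from bench import r
import cv2,json
for n in("scene","top"):
    f=r.grab_frame(n); cv2.imwrite(f"pics/{n}0.png",f[:,:,::-1]); print(n,r.camera_info(n))
print(r.get_obs())
E
```

```text
pics
scene {'fov_y': 51.34315605993265, 'cx': 275.10411504861065, 'cy': 208.33753251894242, 'position': array([ 1.13149219, -0.49883465,  0.61291859]), 'rotation': array([-2.0689683 , -0.92482199,  0.4245552 ])}
top {'fov_y': 53.43610040934642, 'cx': 283.52830219566334, 'cy': 213.49605909817288, 'position': array([ 0.52371105, -0.01924859,  1.16419317]), 'rotation': array([-2.20402116,  2.14796066, -0.11800906])}
{'clock': 0.1, 'joints': array([ 1.09491491,  0.47774473,  0.02232047,  1.55634167, -0.01146835,
        1.10926052, -0.08313312]), 'qvel': array([-0.00042648, -0.0023872 , -0.00113563, -0.00026424,  0.00090886,
       -0.00093881, -0.00094297]), 'tau': array([ 4.79819340e-03, -5.97756207e+01,  1.61397357e+00, -2.81953776e+01,
        1.28747046e-02,  5.02496972e-03, -2.81607748e-05]), 'tcp_pos': array([ 0.24250256, -0.62937949,  0.2304088 ]), 'orientation': array([-3.08707667e+00, -5.74204655e-01,  6.76351625e-04]), 'contact_force': array([-0.15117489, -0.1769164 ,  0.05137395]), 'moment': array([ 0.04110098,  0.02188975, -0.08043341]), 'gripper_force': 0.0, 'grip_width': 0.08580640544014406}
```

View pics/top0.png

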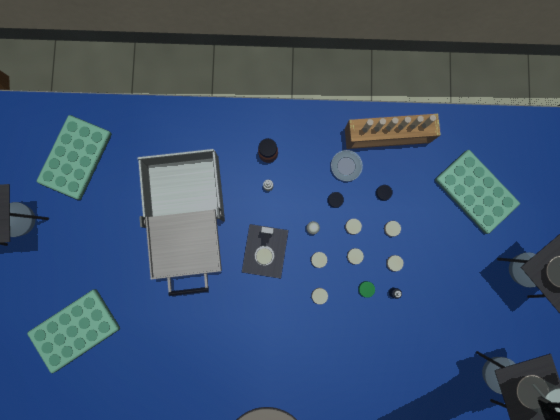

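View pics/scene0.png

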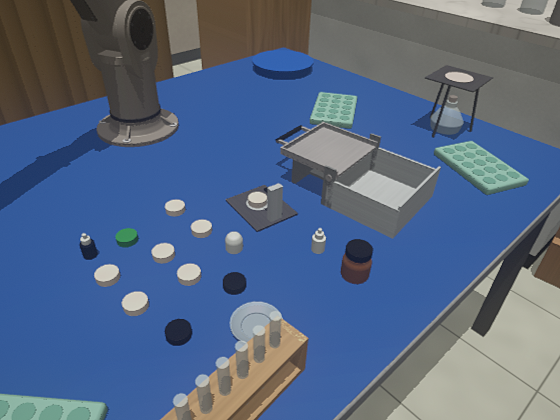

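Top view: six loose white discs at (354,227), (393,229), (319,260), (356,257), (396,263) and (320,296). One more lies on the seat at (264,256). The lookalikes are the white domed cap (313,228), black discs (336,200) and (384,192), the green disc (367,289), the dropper bottles and the dish. The tray is at about (183,243), with its handle at (188,290) and the trough at (180,190). The scene view shows the same layout.

```bash
cat > h.py <<'E'
import numpy as np,cv2
from scipy.spatial.transform import Rotation as R
from bench import r
def cam(n):
    c=r.camera_info(n); f=210/np.tan(np.radians(c['fov_y']/2))
    return f,c['cx'],c['cy'],np.array(c['position']),R.from_rotvec(c['rotation']).as_matrix()
C={n:cam(n) for n in("top","scene")}
def ray(n,p):
    f,cx,cy,o,M=C[n]; d=M@np.array([(p[0]-cx)/f,(p[1]-cy)/f,1]); return o,d/np.linalg.norm(d)
def onz(n,p,z):
    o,d=ray(n,p); return o+d*(z-o[2])/d[2]
def proj(n,X):
    f,cx,cy,o,M=C[n]; q=M.T@(np.asarray(X)-o); return np.array([cx+f*q[0]/q[2],cy+f*q[1]/q[2]])
def tri(p,q):
    a,u=ray("top",p);b,v=ray("scene",q)
    s=np.linalg.lstsq(np.c_[u,-v],b-a,rcond=None)[0]
    return (a+u*s[0]+b+v*s[1])/2,np.linalg.norm(a+u*s[0]-b-v*s[1])
def discs(img,n,amin=60,amax=700):
    hsv=cv2.cvtColor(img,cv2.COLOR_RGB2HSV); m=((hsv[...,1]<75)&(hsv[...,2]>(135 if n=="top" else 150))).astype(np.uint8)
    k,l,s,c=cv2.connectedComponentsWithStats(m)
    return [(c[i],s[i]) for i in range(1,k) if amin<s[i,4]<amax]
E
python3 - <<'E'
from h import *
np.set_printoptions(precision=4,suppress=True)
t=cv2.imread('pics/top0.png')[:,:,::-1].copy();s=cv2.imread('pics/scene0.png')[:,:,::-1].copy()
for n,i in(("top",t),("scene",s)):
    print(n)
    for c,st in discs(i,n):
        if n=="top" and not(240<c[0]<420 and 170<c[1]<320): continue
        if n=="scene" and not(60<c[0]<340 and 170<c[1]<320): continue
        print(c.round(1),st, onz(n,c,.016), proj("scene",onz("top",c,.016)) if n=="top" else "")
a=cv2.resize(t[165:315,120:420],None,fx=2.6,fy=2.6,interpolation=cv2.INTER_CUBIC)
cv2.imwrite('pics/c1.png',a[:,:,::-1])
b=cv2.resize(s[110:330,70:390],None,fx=2.5,fy=2.5,interpolation=cv2.INTER_CUBIC)
cv2.imwrite('pics/c2.png',b[:,:,::-1])
E
```

```text
top
[353.6 225.9] [346 219  16  15 189] [ 0.6071 -0.2243  0.016 ] [187.284  271.0395]
[393.  228.1] [386 221  15  15 182] [ 0.6041 -0.3335  0.016 ] [133.0169 300.2398]
[313.2 226.9] [309 223  10   9  71] [ 0.6017 -0.1127  0.016 ] [232.6901 242.9779]
[264.  254.9] [255 246  19  19 276] [0.5214 0.0207 0.016 ] [257.0956 199.0819]
[355.5 255.8] [348 248  16  16 192] [ 0.5251 -0.2302  0.016 ] [161.4589 249.6695]
[319.1 259.3] [312 252  15  16 192] [ 0.513  -0.1304  0.016 ] [200.0364 225.2497]
[395.4 262.8] [388 255  16  16 190] [ 0.5088 -0.34    0.016 ] [104.7321 271.9667]
[319.7 295.9] [312 288  16  16 195] [ 0.4145 -0.1337  0.016 ] [173.3885 204.4063]
scene
[274.6 186.5] [268 183  15   8  61] [0.5105 0.0847 0.016 ] 
[257.  197.1] [248 192  19  11 175] [0.5154 0.0254 0.016 ] 
[174.3 204.9] [165 199  20  13 194] [ 0.4172 -0.1331  0.016 ] 
[200.8 225.7] [190 219  22  14 231] [ 0.5152 -0.13    0.016 ] 
[318.9 235.5] [312 228  14  14  94] [0.7006 0.0354 0.016 ] 
[233.3 237.6] [226 231  16  14 170] [ 0.5897 -0.1019  0.016 ] 
[162.3 250.1] [151 243  23  15 281] [ 0.5271 -0.2295  0.016 ] 
[188.3 271.4] [177 263  24  18 326] [ 0.6091 -0.2234  0.016 ] 
[106.  272.3] [ 94 264  25  18 336] [ 0.5112 -0.3387  0.016 ] 
[134.2 300.6] [121 291  27  20 406] [ 0.6061 -0.3324  0.016 ]
```

View pics/c1.png

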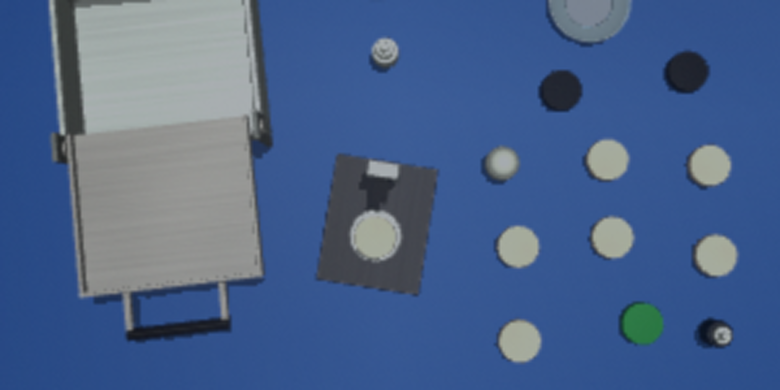

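View pics/c2.png

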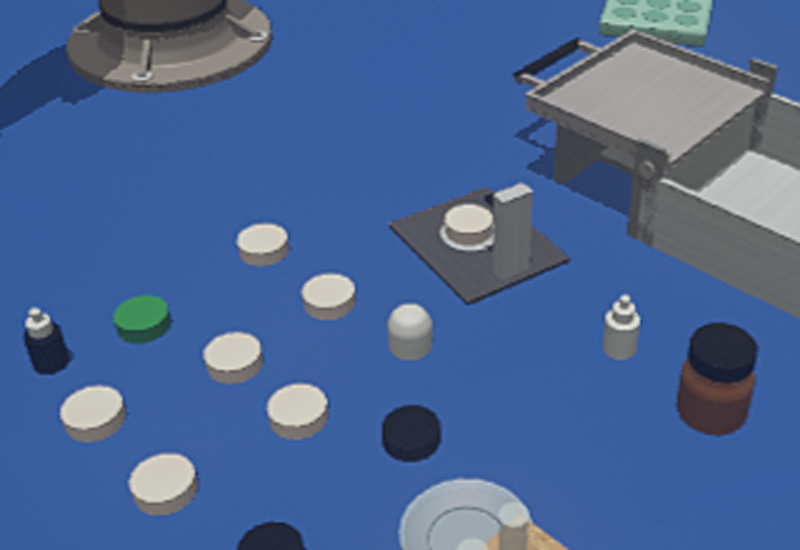

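The enlarged crops confirm six loose white discs; the white dome, the black discs and the green disc are not tablets. One tablet lies on the seat, so the stack needs three more and the other three go to the tray. Next I'll measure the stand and the tray.

```bash
cat >> h.py <<'E'
def go(x,y,z,yaw=None):
    """shift in tool axes; yaw=desired world angle of the closing line (tool y), mod pi"""
    o=r.get_obs(); M=R.from_rotvec(o['orientation']).as_matrix(); d=M.T@(np.array([x,y,z])-o['tcp_pos'])
    s=0
    if yaw is not None:
        cur=np.arctan2(M[1,1],M[0,1]); e=(yaw-cur+np.pi/2)%np.pi-np.pi/2; s=-e
    print("clk %.1f tcp %s yaw %.3f j7 %.2f | d %s spin %.3f"%(o['clock'],o['tcp_pos'].round(4),np.arctan2(M[1,1],M[0,1]),o['joints'][6],d.round(4),s))
E
python3 - <<'E'
from h import *
np.set_printoptions(precision=4,suppress=True)
t=cv2.imread('pics/top0.png')[:,:,::-1].copy();s=cv2.imread('pics/scene0.png')[:,:,::-1].copy()
o=r.get_obs();print(R.from_rotvec(o['orientation']).as_matrix())
# triangulate tablets
T=[c for c,st in discs(t,"top") if 300<c[0]<420 and 200<c[1]<310 and st[4]>150]; S=[c for c,st in discs(s,"scene")]
for c in T+[np.array([264.,254.9])]:
    q=min(S,key=lambda q:np.linalg.norm(q-proj("scene",onz("top",c,.016)))); print("tab",c.round(1),*tri(c,q))
def mask(img,x0,y0,x1,y1,f):
    h=cv2.cvtColor(img,cv2.COLOR_RGB2HSV).astype(int); m=np.zeros(img.shape[:2],np.uint8)
    m[y0:y1,x0:x1]=f(h)[y0:y1,x0:x1]; return m
def big(m):
    cs,_=cv2.findContours(m,cv2.RETR_EXTERNAL,cv2.CHAIN_APPROX_NONE); return max(cs,key=cv2.contourArea)
# plate: non-blue
nb=lambda h:(h[...,1]<110)
c=big(mask(t,232,215,300,290,nb)); box=cv2.boxPoints(cv2.minAreaRect(c)); W=np.array([onz("top",p,.006) for p in box]); print("plate",box.round(1),W[:,:2],W.mean(0))
for a,b in zip(W,np.roll(W,-1,0)): print(np.linalg.norm(b-a),np.degrees(np.arctan2(*(b-a)[1::-1])))
# tray floor/handle
m=mask(t,160,282,216,300,lambda h:(h[...,2]<60)); c=big(m); rc=cv2.minAreaRect(c);box=cv2.boxPoints(rc);print("handle",rc,onz("top",rc[0],.08),[onz("top",p,.08)[:2] for p in box])
m=mask(s,265,120,320,150,lambda h:(h[...,2]<60)); c=big(m); rs=cv2.minAreaRect(c);print("handle s",rs, tri(rc[0],rs[0]))
c=big(mask(t,140,205,225,285,lambda h:(h[...,1]<60)&(h[...,2]>95)&(h[...,2]<175)));rc=cv2.minAreaRect(c);box=cv2.boxPoints(rc);print("tray",box,[onz("top",p,.09)[:2] for p in box])
E
```

```text
[[ 0.9331  0.3596 -0.0007]
 [ 0.3596 -0.9331  0.0015]
 [-0.0001 -0.0016 -1.    ]]
tab [353.6 225.9] [ 0.6077 -0.2237  0.0151] 0.0018315640053479922
tab [393.  228.1] [ 0.6046 -0.3329  0.015 ] 0.0020251767766317035
tab [355.5 255.8] [ 0.5255 -0.2297  0.0149] 0.0015890120707341862
tab [319.1 259.3] [ 0.5135 -0.1299  0.0148] 0.0016099900917998444
tab [395.4 262.8] [ 0.5093 -0.3393  0.015 ] 0.002255560228004856
tab [319.7 295.9] [ 0.4149 -0.133   0.0147] 0.001957569782398171
tab [264.  254.9] [0.5213 0.0205 0.0217] 7.16569296813077e-05
plate [[241.2 271.8]
 [248.9 223.5]
 [288.  229.7]
 [280.4 278. ]] [[ 0.4735  0.0822]
 [ 0.6071  0.0656]
 [ 0.5927 -0.0437]
 [ 0.4593 -0.0259]] [0.5331 0.0195 0.006 ]
0.13463145884475017 -7.045630809426777
0.1102777164902063 -97.49917739013195
0.13458159767987987 172.41930786995442
0.1090205413500642 82.52488193911131
handle ((187.9780731201172, 291.3102111816406), (4.508548259735107, 38.551910400390625), 83.41805267333984) [0.424 0.21  0.08 ] [array([0.4228, 0.2594]), array([0.4364, 0.1623]), array([0.4251, 0.1605]), array([0.4116, 0.2575])]
handle s ((288.41082763671875, 133.70953369140625), (3.279510259628296, 27.784740447998047), 59.931419372558594) (array([0.4236, 0.2104, 0.0774]), np.float64(0.00030440736938417643))
tray [[144. 205.]
 [220. 205.]
 [220. 284.]
 [144. 284.]] [array([0.6419, 0.3315]), array([0.6471, 0.1357]), array([0.4451, 0.1276]), array([0.4405, 0.3199])]
```

Run:
```python
from h import *
print(onz("top",(183.1,244.6),.085))
go(0.6077,-0.2237,0.1,1.443)
```

```text
[0.54260757 0.22706605 0.085     ]
clk 0.1 tcp [ 0.2425 -0.6294  0.2304] yaw -1.203 j7 -0.08 | d [ 0.4867 -0.247   0.1307] spin 0.496
```

Call:
play_rows --targets "-1 0.25 -0.12 0.03 0.496;-1 0.25 -0.12 0.03 0.496;-1 0.25 -0.12 0.03 0.496;-1 0.25 -0.12 0.03 0.496;-1 0.25 -0.12 0.03 0.496;-1 0.25 -0.12 0.03 0.496;-1 0.25 -0.12 0.03 0.496;-1 0.25 -0.12 0.03 0.496"

```text
clock: 0.77
tcp_pos: [0.4389, -0.4203, 0.2001]
orientation: [-3.131, 0.183, -0.002]
contact_force: [0.7, 2.0, 0.3]
grip_width: 0.0853
gripper_force: 0.0
```

Run:
```python
from h import *
go(0.6077,-0.2237,0.08,1.443)
```

```text
clk 0.8 tcp [ 0.4389 -0.4203  0.2001] yaw -1.688 j7 -1.01 | d [ 0.1446 -0.2144  0.1213] spin 0.011
```

Call:
play_rows --targets "-1 0.145 -0.214 0.08 0.011;-1 0.145 -0.214 0.08 0.011;-1 0.145 -0.214 0.08 0.011;-1 0.145 -0.214 0.08 0.011;-1 0.145 -0.214 0.08 0.011;-1 0.145 -0.214 0.08 0.011;-1 0.145 -0.214 0.08 0.011;-1 0.145 -0.214 0.08 0.011"

```text
clock: 1.43
tcp_pos: [0.6068, -0.227, 0.119]
orientation: [-3.131, 0.204, 0.002]
contact_force: [0.5, 0.9, 0.4]
grip_width: 0.0852
gripper_force: 0.0
```

Run:
```python
from h import *
f=r.grab_frame("scene"); cv2.imwrite("pics/s1.png",f[:,:,::-1])
go(0.6077,-0.2237,0.003,1.443); print(r.get_obs()['qvel'].round(3))
```

```text
clk 1.5 tcp [ 0.6051 -0.2307  0.1198] yaw -1.705 j7 -1.44 | d [ 0.0019 -0.0071  0.1168] spin -0.006
[ 0.05  -0.029  0.06   0.012  0.015  0.008  0.015]
```

Call:
play_rows --targets "-1 0.005 -0.008 0.02 0;-1 0.005 -0.008 0.05 0;-1 0.005 -0.008 0.08 0;-1 0.005 -0.008 0.09 0;-1 0.005 -0.008 0.09 0;-1 0.005 -0.008 0.09 0;-1 0.005 -0.008 0.09 0;-1 0.005 -0.008 0.09 0"

```text
clock: 2.15
tcp_pos: [0.6114, -0.228, 0.0335]
orientation: [3.133, -0.219, 0.005]
contact_force: [-0.5, -0.5, 0.4]
grip_width: 0.0857
gripper_force: 0.0
```

Run:
```python
from h import *
go(0.6077,-0.2237,0.003,1.443); print(r.get_obs()['qvel'].round(3))
f=r.grab_frame("scene");cv2.imwrite("pics/s2.png",cv2.resize(f[190:330,90:290,::-1],None,fx=3,fy=3))
```

```text
clk 2.1 tcp [ 0.6114 -0.228   0.0335] yaw -1.711 j7 -1.46 | d [-0.0043 -0.0038  0.0304] spin -0.012
[-0.006  0.001 -0.004  0.006 -0.001 -0.004 -0.002]
```

View pics/s2.png

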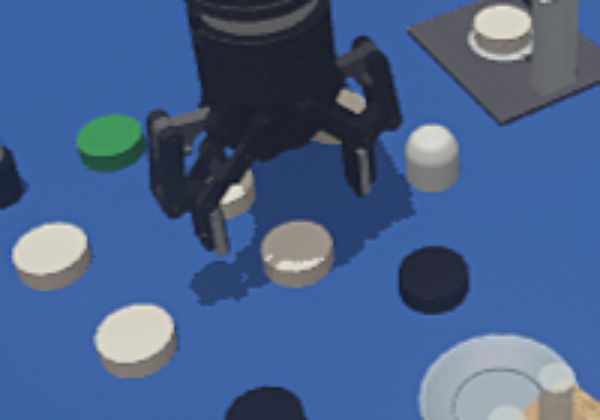

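Close view: the fingers straddle the tablet, a few mm off. I'll correct that, descend and grip.

Call:
play_rows --targets "-1 -0.004 -0.004 0.01 0;-1 -0.004 -0.004 0.02 0;-1 -0.004 -0.004 0.028 0;-1 -0.004 -0.004 0.03 0;-1 -0.004 -0.004 0.03 0;1 -0.004 -0.004 0.03 0;1 -0.004 -0.004 0.03 0;1 -0.004 -0.004 0.03 0" --squeeze 35

```text
clock: 2.87
tcp_pos: [0.6071, -0.2227, 0.0017]
orientation: [3.134, -0.219, 0.001]
contact_force: [-0.7, -0.6, -0.6]
grip_width: 0.0516
gripper_force: 0.0
```

Call:
play_rows --targets "1 0 0 0 0;1 0 0 0 0;1 0 0 0 0;1 0 0 0 0;1 0 0 0 0"

```text
clock: 3.28
tcp_pos: [0.6072, -0.2228, 0.002]
orientation: [3.134, -0.219, 0.002]
contact_force: [-1.1, -0.9, 6.0]
grip_width: 0.0424
gripper_force: 35.7
```

Call:
play_rows --targets "1 0 0 -0.03 0;1 0 0 -0.06 0;1 0 0 -0.1 0;1 0 0 -0.12 0;1 -0.04 -0.06 -0.12 0;1 -0.06 -0.09 -0.12 0;1 -0.06 -0.1 -0.12 0;1 -0.06 -0.1 -0.12 0"

```text
clock: 3.95
tcp_pos: [0.5589, -0.1068, 0.1209]
orientation: [-3.131, 0.204, 0.004]
contact_force: [0.3, 0.2, -0.8]
grip_width: 0.0423
gripper_force: 35.8
```

Run:
```python
from h import *
go(0.521,0.0205,0.125,1.443); print(r.get_obs()['qvel'].round(3), r.get_obs()['grip_width'])
```

```text
clk 4.0 tcp [ 0.5589 -0.1068  0.1209] yaw -1.701 j7 -1.64 | d [-0.0542 -0.1213 -0.0034] spin -0.003
[ 0.048  0.036  0.064 -0.072  0.022 -0.001  0.08 ] 0.04231035560853622
```

Call:
play_rows --targets "1 -0.025 -0.03 0 0;1 -0.05 -0.07 0 0;1 -0.054 -0.11 0 0;1 -0.054 -0.121 0 0;1 -0.054 -0.121 0 0;1 -0.054 -0.121 0 0;1 -0.054 -0.121 0 0;1 -0.054 -0.121 0 0"

```text
clock: 4.62
tcp_pos: [0.5244, 0.0102, 0.1211]
orientation: [3.133, -0.223, -0.001]
contact_force: [0.5, -1.0, -0.3]
grip_width: 0.0422
gripper_force: 35.8
```

Run:
```python
from h import *
go(0.521,0.0205,0.024,1.443); print(r.get_obs()['qvel'].round(3), r.get_obs()['grip_width'])
f=r.grab_frame("scene");cv2.imwrite("pics/s3.png",cv2.resize(f[110:250,170:370,::-1],None,fx=3,fy=3))
```

```text
clk 4.6 tcp [0.5244 0.0102 0.1211] yaw -1.713 j7 -1.89 | d [-0.0048 -0.0098  0.0971] spin -0.014
[ 0.006  0.    -0.002 -0.001 -0.002  0.    -0.002] 0.04216862115423258
```

View pics/s3.png

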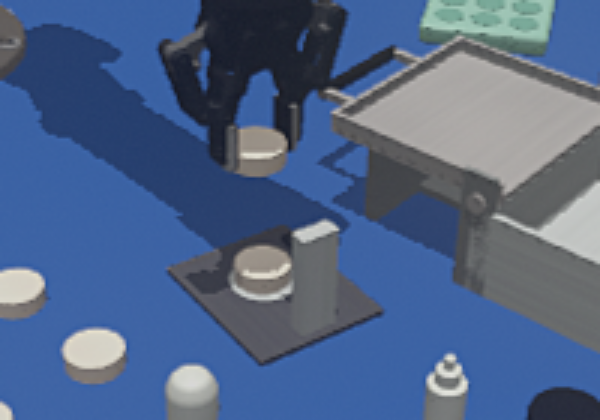

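The tablet is held at the fingertips (crop 258,150), above the stand, whose tablet is at crop (262,270). I'll correct the position and descend.

Call:
play_rows --targets "1 -0.005 -0.01 0 -0.014;1 -0.005 -0.01 0.03 -0.014;1 -0.005 -0.01 0.06 -0.014;1 -0.005 -0.01 0.075 -0.014;1 -0.005 -0.01 0.075 -0.014;1 -0.005 -0.01 0.075 -0.014;1 -0.005 -0.01 0.075 -0.014;1 -0.005 -0.01 0.075 -0.014"

```text
clock: 5.33
tcp_pos: [0.522, 0.0229, 0.0477]
orientation: [-3.135, 0.197, -0.004]
contact_force: [0.3, 0.8, 0.0]
grip_width: 0.0425
gripper_force: 35.8
```

Run:
```python
from h import *
go(0.521,0.0205,0.025,1.443)
f=r.grab_frame("scene");cv2.imwrite("pics/s4.png",cv2.resize(f[150:230,220:320,::-1],None,fx=6,fy=6,interpolation=cv2.INTER_CUBIC))
```

```text
clk 5.3 tcp [0.522  0.0229 0.0477] yaw -1.696 j7 -1.91 | d [-0.0008  0.0025  0.0227] spin 0.002
```

View pics/s4.png

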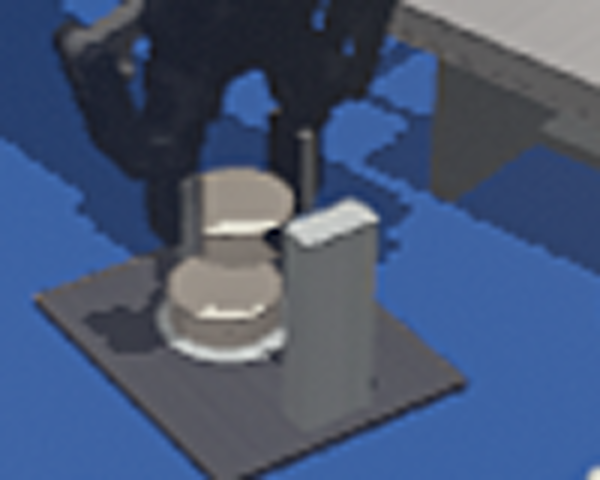

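Crop: the held tablet (≈236,200) sits about 2 mm to +y of the lower one (226,285), which matches the TCP readout. I'll correct and place it.

Call:
play_rows --targets "1 -0.001 0.0025 0.006 0;1 -0.001 0.0025 0.014 0;1 -0.001 0.0025 0.02 0;1 -0.001 0.0025 0.023 0;1 -0.001 0.0025 0.023 0;1 -0.001 0.0025 0.023 0;1 -0.001 0.0025 0.023 0;1 -0.001 0.0025 0.023 0"

```text
clock: 6.05
tcp_pos: [0.5191, 0.0201, 0.0238]
orientation: [3.135, -0.197, -0.002]
contact_force: [-5.7, -0.3, 14.7]
grip_width: 0.0427
gripper_force: 37.2
```

Run:
```python
from h import *
go(0.521,0.0205,0.024,1.443); print(r.get_obs()['contact_force'])
```

```text
clk 6.0 tcp [0.5191 0.0201 0.0238] yaw -1.696 j7 -1.91 | d [ 0.0018 -0.0006 -0.0002] spin 0.002
[-5.70110891 -0.32672277 14.68291184]
```

Call:
play_rows --targets "1 0.001 0 -0.0005 0;-0.4 0.001 0 -0.0005 0;-0.4 0.001 0 -0.0005 0;-0.4 0.001 0 -0.0005 0;-0.4 0.001 0 -0.0005 0;-0.4 0.001 0 -0.0005 0;-0.4 0.001 0 -0.02 0;-0.4 0.001 0 -0.04 0"

```text
clock: 6.72
tcp_pos: [0.5193, 0.0201, 0.0626]
orientation: [3.135, -0.196, -0.005]
contact_force: [0.0, 0.1, -0.6]
grip_width: 0.0599
gripper_force: 0.0
```

Call:
play_rows --targets "-0.4 0 0 -0.04 0;-0.4 0 0.02 -0.08 0;-0.4 0 0.05 -0.09 0;-0.4 0 0.09 -0.09 0;-0.4 0 0.13 -0.09 0;-0.4 0 0.15 -0.09 0;-0.4 0 0.15 -0.09 0;-0.4 0 0.15 -0.09 0"

```text
clock: 7.38
tcp_pos: [0.5015, -0.1299, 0.1532]
orientation: [3.135, -0.202, -0.0]
contact_force: [-1.0, 0.3, -0.3]
grip_width: 0.0597
gripper_force: 0.0
```

```bash
cat >> h.py <<'E'
def look(name):
    """tablets now, both views; top-face z guess 16 mm"""
    t=r.grab_frame("top");s=r.grab_frame("scene")
    cv2.imwrite(f"pics/{name}t.png",t[:,:,::-1]);cv2.imwrite(f"pics/{name}s.png",s[:,:,::-1])
    for n,i in(("top",t),("scene",s)):
        for c,st in discs(i,n,40):
            p=onz(n,c,.016)
            if .35<p[0]<.72 and -.5<p[1]<.33: print(n,c.round(1),st[4],st[2:4],p[:2].round(4))
E
python3 - <<'E'
from h import *
look("b1"); go(0.5093,-0.3393,0.05,1.443); print(r.get_obs()['grip_width'])
E
```

```text
top [267.9 183.5] 60 [10  9] [0.7193 0.0157]
top [393. 228.] 186 [15 15] [ 0.6041 -0.3334]
top [313.2 226.9] 74 [10 10] [ 0.6017 -0.1127]
top [266.9 229.7] 61 [12  7] [0.5905 0.0148]
top [264.4 254.7] 267 [19 19] [0.522  0.0196]
top [395.4 262.7] 193 [16 16] [ 0.509 -0.34 ]
scene [299.2 135.1] 82 [46 27] [0.3681 0.3095]
scene [274.5 186.5] 63 [15  8] [0.5104 0.0844]
scene [256.7 191.9] 173 [19 12] [0.4994 0.0383]
scene [174.3 204.9] 196 [20 13] [ 0.4172 -0.1332]
scene [255.  206.5] 55 [21 10] [ 0.5394 -0.0008]
scene [200.9 225.9] 223 [21 13] [ 0.5158 -0.1302]
scene [318.9 235.6] 98 [14 14] [0.7006 0.0353]
scene [233.3 237.8] 180 [18 14] [ 0.5901 -0.1021]
scene [162.3 250.1] 283 [23 16] [ 0.5272 -0.2295]
scene [106.  272.3] 338 [25 18] [ 0.5112 -0.3388]
scene [134.2 300.6] 406 [27 20] [ 0.6061 -0.3324]
clk 7.5 tcp [ 0.502  -0.1274  0.1531] yaw -1.695 j7 -1.58 | d [0.0334 0.2095 0.103 ] spin 0.004
0.059643954881772314
```

Run:
```python
from h import *
print(tri((264.4,254.7),(256.7,191.9)))
go(0.5137,-0.130,0.03,1.443)
```

```text
(array([0.52199924, 0.01894463, 0.03733369]), np.float64(0.00017003922682740498))
clk 7.5 tcp [ 0.502  -0.1274  0.1531] yaw -1.695 j7 -1.58 | d [0.0119 0.0012 0.1231] spin 0.004
```

Call:
play_rows --targets "-0.7 0.012 0.001 0.03 0;-0.7 0.012 0.001 0.07 0;-0.7 0.012 0.001 0.1 0;-0.7 0.012 0.001 0.12 0;-0.7 0.012 0.001 0.123 0;-0.7 0.012 0.001 0.123 0;-0.7 0.012 0.001 0.123 0;-0.7 0.012 0.001 0.123 0"

```text
clock: 8.15
tcp_pos: [0.5151, -0.1308, 0.0319]
orientation: [3.135, -0.195, 0.004]
contact_force: [0.4, 0.5, -0.4]
grip_width: 0.0723
gripper_force: 0.0
```

Run:
```python
from h import *
go(0.5137,-0.130,0.002,1.443)
```

```text
clk 8.2 tcp [ 0.5151 -0.1308  0.0319] yaw -1.695 j7 -1.58 | d [-0.0015 -0.0006  0.0299] spin 0.003
```

Call:
play_rows --targets "-0.7 -0.001 0 0.01 0;-0.7 -0.001 0 0.02 0;-0.7 -0.001 0 0.028 0;-0.7 -0.001 0 0.0295 0;-0.7 -0.001 0 0.0295 0;1 -0.001 0 0.0295 0;1 -0.001 0 0.0295 0;1 -0.001 0 0.0295 0"

```text
clock: 8.82
tcp_pos: [0.5129, -0.131, 0.0013]
orientation: [3.135, -0.197, 0.001]
contact_force: [-0.0, 0.1, 1.0]
grip_width: 0.0424
gripper_force: 35.4
```

Call:
play_rows --targets "1 0 0 0 0;1 0 0 0 0;1 0 0 0 0;1 0 0 -0.03 0;1 0 0 -0.06 0;1 0 0 -0.1 0;1 0 0 -0.12 0;1 0 0 -0.12 0"

```text
clock: 9.48
tcp_pos: [0.5159, -0.1316, 0.1255]
orientation: [3.135, -0.197, 0.014]
contact_force: [1.0, 0.2, -0.6]
grip_width: 0.0424
gripper_force: 35.8
```

Run:
```python
from h import *
go(0.521,0.0205,0.121,1.443);o=r.get_obs();print(o['grip_width'],o['gripper_force'])
```

```text
clk 9.5 tcp [ 0.5159 -0.1316  0.1255] yaw -1.696 j7 -1.57 | d [-0.014  -0.1515  0.0044] spin 0.002
0.04240753764883336 35.82838475704193
```

Call:
play_rows --targets "1 -0.014 -0.03 0 0;1 -0.014 -0.07 0 0;1 -0.014 -0.11 0 0;1 -0.014 -0.14 0 0;1 -0.014 -0.151 0 0;1 -0.014 -0.151 0 0;1 -0.014 -0.151 0 0;1 -0.014 -0.151 0 0"

```text
clock: 10.15
tcp_pos: [0.5171, 0.0186, 0.1202]
orientation: [3.134, -0.2, -0.002]
contact_force: [-0.3, -1.3, -1.2]
grip_width: 0.042
gripper_force: 35.8
```

Run:
```python
from h import *
go(0.5215,0.020,0.065,1.443)
```

```text
clk 10.2 tcp [0.5171 0.0186 0.1202] yaw -1.698 j7 -1.89 | d [ 0.0043 -0.002   0.0552] spin 0.000
```

Call:
play_rows --targets "1 0.004 -0.002 0.02 0;1 0.004 -0.002 0.04 0;1 0.004 -0.002 0.055 0;1 0.004 -0.002 0.055 0;1 0.004 -0.002 0.055 0;1 0.004 -0.002 0.055 0;1 0.004 -0.002 0.055 0;1 0.004 -0.002 0.055 0"

```text
clock: 10.82
tcp_pos: [0.5225, 0.0218, 0.0668]
orientation: [-3.135, 0.198, -0.003]
contact_force: [-0.2, 0.6, -0.1]
grip_width: 0.0423
gripper_force: 35.8
```

Run:
```python
from h import *
go(0.5215,0.020,0.040,1.443)
```

```text
clk 10.8 tcp [0.5225 0.0218 0.0668] yaw -1.697 j7 -1.90 | d [-0.0008  0.0019  0.0268] spin 0.002
```

Call:
play_rows --targets "1 -0.001 0.002 0.008 0;1 -0.001 0.002 0.016 0;1 -0.001 0.002 0.023 0;1 -0.001 0.002 0.0265 0;1 -0.001 0.002 0.0265 0;1 -0.001 0.002 0.0265 0;1 -0.001 0.002 0.0265 0;1 -0.001 0.002 0.0265 0"

```text
clock: 11.48
tcp_pos: [0.5199, 0.0201, 0.0393]
orientation: [3.135, -0.197, -0.002]
contact_force: [-3.4, -0.6, 9.0]
grip_width: 0.0425
gripper_force: 36.7
```

Call:
play_rows --targets "1 0.001 0 0 0;-0.4 0.001 0 0 0;-0.4 0.001 0 0 0;-0.4 0.001 0 0 0;-0.4 0.001 0 0 0;-0.4 0.001 0 0 0;-0.4 0.001 0 -0.02 0;-0.4 0.001 0 -0.04 0"

```text
clock: 12.15
tcp_pos: [0.5204, 0.02, 0.0786]
orientation: [3.135, -0.196, -0.005]
contact_force: [0.7, -0.1, -1.1]
grip_width: 0.0598
gripper_force: 0.0
```

Call:
play_rows --targets "-0.4 0 0 -0.03 0;-0.4 0 0.03 -0.06 0;-0.4 0 0.07 -0.06 0;-0.4 0 0.11 -0.06 0;-0.4 0 0.15 -0.06 0;-0.4 0 0.19 -0.06 0;-0.4 0 0.23 -0.06 0;-0.4 0 0.23 -0.06 0"

```text
clock: 12.82
tcp_pos: [0.4904, -0.2177, 0.1395]
orientation: [3.129, -0.215, 0.0]
contact_force: [0.4, 0.4, 0.9]
grip_width: 0.06
gripper_force: 0.0
```

Run:
```python
from h import *
look("b2"); go(0.5093,-0.3393,0.08,1.443); print(r.get_obs()['grip_width'])
```

```text
top [267.9 183.5] 60 [10  9] [0.7194 0.0157]
top [393. 228.] 186 [15 15] [ 0.6041 -0.3334]
top [313.3 226.9] 75 [10 10] [ 0.6017 -0.1129]
top [266.9 229.7] 61 [12  7] [0.5905 0.0148]
top [264.3 254.7] 268 [19 19] [0.5219 0.0198]
top [354.9 254.7] 158 [16 14] [ 0.5283 -0.2286]
scene [299.2 135.1] 82 [46 27] [0.3681 0.3095]
scene [256.8 185.8] 177 [21 12] [0.4808 0.0544]
scene [274.5 186.5] 63 [15  8] [0.5104 0.0844]
scene [174.3 205. ] 158 [18 11] [ 0.4176 -0.1334]
scene [255.3 206.6] 52 [21 10] [ 0.5402 -0.0007]
scene [318.9 235.6] 98 [14 14] [0.7006 0.0353]
scene [233.3 237.8] 180 [18 14] [ 0.5901 -0.1021]
scene [162.3 250.1] 282 [23 16] [ 0.5272 -0.2296]
scene [106.  272.3] 338 [25 18] [ 0.5112 -0.3388]
scene [134.2 300.6] 406 [27 20] [ 0.6061 -0.3324]
clk 12.9 tcp [ 0.4921 -0.2101  0.1391] yaw -1.701 j7 -1.41 | d [0.0337 0.1258 0.0592] spin -0.002
0.059579775360464216
```

Call:
play_rows --targets "-0.7 0.0355 0.015 0.02 0;-0.7 0.0355 0.015 0.06 0;-0.7 0.0355 0.015 0.09 0;-0.7 0.0355 0.015 0.105 0;-0.7 0.0355 0.015 0.109 0;-0.7 0.0355 0.015 0.109 0;-0.7 0.0355 0.015 0.109 0;-0.7 0.0355 0.015 0.109 0"

```text
clock: 13.58
tcp_pos: [0.5275, -0.2272, 0.0319]
orientation: [3.135, -0.195, 0.004]
contact_force: [-0.2, 0.3, 0.2]
grip_width: 0.0723
gripper_force: 0.0
```

Run:
```python
from h import *
go(0.5257,-0.2297,0.002,1.443)
```

```text
clk 13.6 tcp [ 0.5275 -0.2272  0.0319] yaw -1.695 j7 -1.39 | d [-0.0016  0.0027  0.0299] spin 0.003
```

Call:
play_rows --targets "-0.7 -0.001 0.003 0.01 0;-0.7 -0.001 0.003 0.02 0;-0.7 -0.001 0.003 0.028 0;-0.7 -0.001 0.003 0.0295 0;-0.7 -0.001 0.003 0.0295 0;1 -0.001 0.003 0.0295 0;1 -0.001 0.003 0.0295 0;1 -0.001 0.003 0.0295 0"

```text
clock: 14.25
tcp_pos: [0.5252, -0.2304, 0.0013]
orientation: [3.135, -0.197, 0.001]
contact_force: [-1.4, 1.3, -0.0]
grip_width: 0.0421
gripper_force: 35.5
```

Call:
play_rows --targets "1 0 0 0 0;1 0 0 0 0;1 0 0 0 0;1 0 0 -0.03 0;1 0 0 -0.07 0;1 0 0 -0.11 0;1 0 0 -0.13 0;1 0 0 -0.13 0"

```text
clock: 14.92
tcp_pos: [0.528, -0.2315, 0.136]
orientation: [3.133, -0.197, 0.014]
contact_force: [0.3, 1.0, -2.3]
grip_width: 0.0429
gripper_force: 35.8
```

Call:
play_rows --targets "1 -0.02 -0.03 0 0;1 -0.02 -0.06 0 0;1 -0.02 -0.1 0 0;1 -0.02 -0.14 0 0;1 -0.02 -0.18 0 0;1 -0.02 -0.2 0 0;1 -0.02 -0.2 0 0;1 -0.02 -0.2 0 0"

```text
clock: 15.58
tcp_pos: [0.5294, -0.0278, 0.1299]
orientation: [-3.136, 0.191, 0.002]
contact_force: [-0.4, -0.8, -0.3]
grip_width: 0.0425
gripper_force: 35.8
```

Run:
```python
from h import *
go(0.5215,0.020,0.085,1.443);o=r.get_obs();print(o['grip_width'],o['gripper_force'])
```

```text
clk 15.6 tcp [ 0.5294 -0.0278  0.1299] yaw -1.693 j7 -1.78 | d [-0.0136 -0.0465  0.0449] spin 0.006
0.04246899890182851 35.84660053253174
```

Call:
play_rows --targets "1 -0.0135 -0.025 0 0;1 -0.0135 -0.04 0 0;1 -0.0135 -0.0465 0.01 0;1 -0.0135 -0.0465 0.03 0;1 -0.0135 -0.0465 0.045 0;1 -0.0135 -0.0465 0.045 0;1 -0.0135 -0.0465 0.045 0;1 -0.0135 -0.0465 0.045 0"

```text
clock: 16.25
tcp_pos: [0.5227, 0.0173, 0.0859]
orientation: [3.135, -0.199, 0.0]
contact_force: [0.2, -0.6, -0.4]
grip_width: 0.0426
gripper_force: 35.8
```

Run:
```python
from h import *
go(0.5215,0.020,0.056,1.443)
```

```text
clk 16.2 tcp [0.5227 0.0173 0.0859] yaw -1.698 j7 -1.88 | d [-0.0015 -0.0026  0.0299] spin 0.001
```

Call:
play_rows --targets "1 0 -0.0025 0.008 0;1 0 -0.0025 0.016 0;1 0 -0.0025 0.024 0;1 0 -0.0025 0.0295 0;1 0 -0.0025 0.0295 0;1 0 -0.0025 0.0295 0;1 0 -0.0025 0.0295 0;1 0 -0.0025 0.0295 0"

```text
clock: 16.92
tcp_pos: [0.5225, 0.0209, 0.0561]
orientation: [3.135, -0.196, -0.0]
contact_force: [-0.0, -0.2, -0.7]
grip_width: 0.0426
gripper_force: 35.9
```

Call:
play_rows --targets "1 -0.001 0 0.001 0;1 -0.001 0 0.0015 0;1 -0.001 0 0.0015 0;-0.4 -0.001 0 0.0015 0;-0.4 -0.001 0 0.0015 0;-0.4 -0.001 0 0.0015 0;-0.4 -0.001 0 0.0015 0;-0.4 -0.001 0 0.0015 0"

```text
clock: 17.58
tcp_pos: [0.5216, 0.0211, 0.0547]
orientation: [3.135, -0.196, -0.0]
contact_force: [0.2, 0.5, 0.4]
grip_width: 0.0595
gripper_force: 0.0
```

Call:
play_rows --targets "-0.4 0 0 -0.02 0;-0.4 0 0 -0.05 0;-0.4 0 0.03 -0.06 0.1;-0.4 0 0.07 -0.06 0.2;-0.4 0 0.11 -0.06 0.3;-0.4 0 0.15 -0.06 0.4;-0.4 0 0.19 -0.06 0.5;-0.4 0 0.22 -0.06 0.6"

```text
clock: 18.25
tcp_pos: [0.4931, -0.2008, 0.1151]
orientation: [2.932, -1.125, 0.001]
contact_force: [-0.1, 0.2, 0.0]
grip_width: 0.0599
gripper_force: 0.0
```

Run:
```python
from h import *
look("b3"); yaw=np.radians(7.9)
go(0.5093,-0.3393,0.08,yaw); print(r.get_obs()['grip_width'],r.get_obs()['joints'].round(2))
f=cv2.imread("pics/b3s.png");cv2.imwrite("pics/b3c.png",cv2.resize(f[130:250,200:340],None,fx=5,fy=5,interpolation=cv2.INTER_CUBIC))
```

```text
top [267.8 183.5] 61 [10  9] [0.7192 0.0159]
top [393. 228.] 186 [15 15] [ 0.6041 -0.3334]
top [313.3 226.9] 75 [10 10] [ 0.6016 -0.1129]
top [266.9 229.7] 61 [12  7] [0.5905 0.0148]
top [264.3 254.6] 266 [19 19] [0.5221 0.0199]
scene [299.2 135.1] 82 [46 27] [0.3681 0.3095]
scene [257.8 180.1] 184 [21 11] [0.464  0.0722]
scene [274.5 186.5] 63 [15  8] [0.5104 0.0844]
scene [174.2 205. ] 157 [18 11] [ 0.4174 -0.1334]
scene [255.1 206.6] 54 [21 10] [ 0.5398 -0.0008]
scene [318.9 235.6] 98 [14 14] [0.7006 0.0353]
scene [233.3 237.8] 180 [18 14] [ 0.5901 -0.1021]
scene [106.  272.3] 338 [25 18] [ 0.5112 -0.3388]
scene [134.2 300.6] 406 [27 20] [ 0.6061 -0.3324]
clk 18.4 tcp [ 0.4926 -0.2036  0.1151] yaw -2.308 j7 -1.96 | d [0.1035 0.0891 0.0355] spin 0.696
0.05995526244187916 [ 0.16  0.39  0.14  2.01 -0.08  0.74 -1.96]
```

View pics/b3c.png

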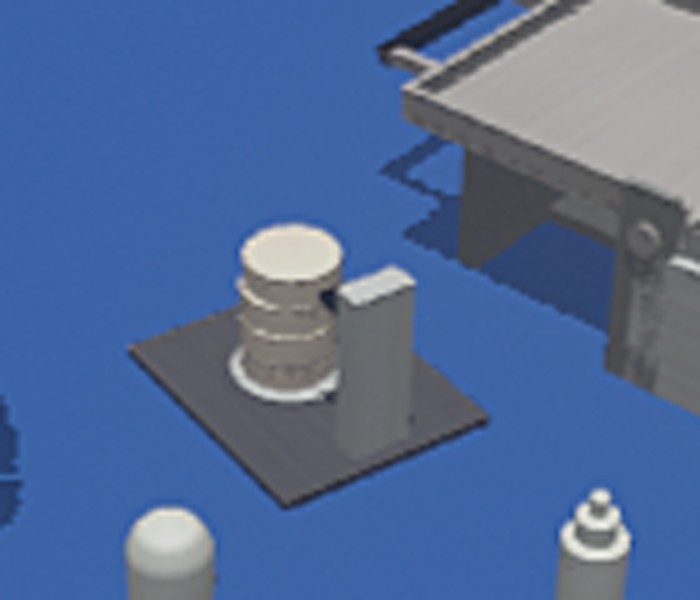

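The crop shows a square stack of four beside the post, with its top level with the black pointer (at about 325,297). Next, the leftovers: I'll spin the wrist back for the tray orientation on the way to the next tablet.

Call:
play_rows --targets "-0.7 0.02 0.02 0 -0.12;-0.7 0.04 0.04 0 -0.24;-0.7 0.06 0.06 0 -0.37;-0.7 0.08 0.08 0 -0.49;-0.7 0.1035 0.089 0 -0.61;-0.7 0.1035 0.089 0 -0.74;-0.7 0.1035 0.089 0 -0.86;-0.7 0.1035 0.089 0 -0.98"

```text
clock: 19.02
tcp_pos: [0.5128, -0.3322, 0.1144]
orientation: [-3.114, -0.41, 0.0]
contact_force: [0.2, -0.6, 0.6]
grip_width: 0.0726
gripper_force: 0.0
```

Call:
play_rows --targets "-0.7 0 0 0 -0.12;-0.7 0 0 0 -0.24;-0.7 0 0 0 -0.37;-0.7 0 0 0 -0.49;-0.7 0 0 0 -0.61;-0.7 0 0 0 -0.74;-0.7 0 0 0 -0.86;-0.7 0 0 0 -0.98"

```text
clock: 19.68
tcp_pos: [0.5129, -0.3316, 0.1147]
orientation: [-2.554, -1.828, -0.0]
contact_force: [-1.2, 0.1, -0.3]
grip_width: 0.0726
gripper_force: 0.0
```

Call:
play_rows --targets "-0.7 0 0 0 -0.12;-0.7 0 0 0 -0.24;-0.7 0 0 0 -0.37;-0.7 0 0 0 -0.47;-0.7 0 0 0 -0.47;-0.7 0 0 0 -0.47;-0.7 0 0 0 -0.47;-0.7 0 0 0 -0.47"

```text
clock: 20.35
tcp_pos: [0.5127, -0.3322, 0.1148]
orientation: [-2.07, -2.363, 0.0]
contact_force: [-0.4, -0.7, -0.3]
grip_width: 0.0725
gripper_force: 0.0
```

Run:
```python
from h import *
look("b4");yaw=np.radians(7.9)
go(0.5093,-0.3393,0.03,yaw); print(r.get_obs()['grip_width'],r.get_obs()['joints'].round(2))
```

```text
top [267.8 183.6] 62 [10  9] [0.7191 0.0159]
top [393. 228.] 186 [15 15] [ 0.6041 -0.3334]
top [313.3 226.9] 76 [10 10] [ 0.6017 -0.1131]
top [266.9 229.7] 61 [12  7] [0.5905 0.0148]
top [264.3 254.7] 270 [19 19] [0.5219 0.0198]
top [396.3 262.3] 165 [15 16] [ 0.5103 -0.3424]
top [319.8 295.7] 199 [16 16] [ 0.4149 -0.1339]
scene [299.2 135.1] 82 [46 27] [0.3681 0.3095]
scene [257.8 180.1] 184 [21 11] [0.464  0.0722]
scene [274.5 186.5] 62 [15  8] [0.5103 0.0846]
scene [174.3 204.8] 195 [20 13] [ 0.4171 -0.1331]
scene [255.3 206.8] 50 [21  9] [ 0.5406 -0.0011]
scene [318.9 235.6] 97 [14 14] [0.7007 0.0353]
scene [233.4 237.8] 177 [17 14] [ 0.5904 -0.1021]
scene [105.6 272.8] 318 [25 17] [ 0.5118 -0.3397]
scene [134.2 300.6] 406 [27 20] [ 0.6061 -0.3324]
clk 20.4 tcp [ 0.5128 -0.3323  0.1149] yaw 0.133 j7 0.37 | d [-0.0065 -0.0044  0.0849] spin -0.005
0.07248187593927223 [ 0.78  0.54 -0.42  1.79  0.27  0.87  0.37]
```

Call:
play_rows --targets "-0.7 -0.0065 -0.0045 0.02 0;-0.7 -0.0065 -0.0045 0.05 0;-0.7 -0.0065 -0.0045 0.08 0;-0.7 -0.0065 -0.0045 0.085 0;-0.7 -0.0065 -0.0045 0.085 0;-0.7 -0.0065 -0.0045 0.085 0;-0.7 -0.0065 -0.0045 0.085 0;-0.7 -0.0065 -0.0045 0.085 0"

```text
clock: 21.12
tcp_pos: [0.5104, -0.3401, 0.0317]
orientation: [2.066, 2.363, 0.001]
contact_force: [-0.5, 0.1, 0.1]
grip_width: 0.0726
gripper_force: 0.0
```

Run:
```python
from h import *
go(0.5095,-0.3393,0.002,np.radians(7.9))
```

```text
clk 21.1 tcp [ 0.5104 -0.3401  0.0317] yaw 0.134 j7 0.34 | d [ 0.0009 -0.0009  0.0297] spin -0.004
```

Call:
play_rows --targets "-0.7 0.001 -0.001 0.01 0;-0.7 0.001 -0.001 0.02 0;-0.7 0.001 -0.001 0.028 0;-0.7 0.001 -0.001 0.0295 0;-0.7 0.001 -0.001 0.0295 0;1 0.001 -0.001 0.0295 0;1 0.001 -0.001 0.0295 0;1 0.001 -0.001 0.0295 0"

```text
clock: 21.78
tcp_pos: [0.5085, -0.3388, 0.0009]
orientation: [2.067, 2.364, 0.0]
contact_force: [0.3, 0.7, -1.0]
grip_width: 0.0426
gripper_force: 35.5
```

Call:
play_rows --targets "1 0 0 0 0;1 0 0 0 0;1 0 0 0 0;1 0 0 -0.03 0;1 0 0 -0.07 0;1 0 0 -0.11 0;1 0 0 -0.15 0;1 0 0 -0.17 0"

```text
clock: 22.45
tcp_pos: [0.5096, -0.3394, 0.1753]
orientation: [2.064, 2.361, 0.002]
contact_force: [0.0, 0.8, -0.1]
grip_width: 0.0426
gripper_force: 35.8
```

Run:
```python
from h import *
F=np.array([.543,.227]);a=np.radians(7.9);u=np.array([np.cos(a),np.sin(a)]);v=np.array([-u[1],u[0]])
for y in(-.052,0,.052): print((F+v*y).round(4))
go(*(F+v*.052),0.17,a);o=r.get_obs();print(o['grip_width'],o['gripper_force'])
```

```text
[0.5501 0.1755]
[0.543 0.227]
[0.5359 0.2785]
clk 22.4 tcp [ 0.5096 -0.3394  0.1753] yaw 0.134 j7 0.42 | d [0.6088 0.1085 0.0036] spin -0.004
0.04256088038240769 35.81701397895813
```

Call:
play_rows --targets "1 0.02 0.004 0 0;1 0.06 0.011 0 0;1 0.1 0.018 0 0;1 0.14 0.025 0 0;1 0.18 0.032 0 0;1 0.22 0.039 0 0;1 0.26 0.046 0 0;1 0.3 0.053 0 0"

```text
clock: 23.12
tcp_pos: [0.5197, -0.0326, 0.1703]
orientation: [2.068, 2.365, -0.001]
contact_force: [-0.0, 1.0, 0.5]
grip_width: 0.0421
gripper_force: 35.8
```

Call:
play_rows --targets "1 0.04 0.007 0 0;1 0.08 0.014 0 0;1 0.12 0.021 0 0;1 0.16 0.029 0 0;1 0.2 0.036 0 0;1 0.24 0.043 0 0;1 0.28 0.05 0 0;1 0.3 0.055 0 0"

```text
clock: 23.78
tcp_pos: [0.5331, 0.2765, 0.1705]
orientation: [-2.06, -2.369, -0.003]
contact_force: [-0.1, 0.1, 0.8]
grip_width: 0.0424
gripper_force: 35.8
```

Call:
play_rows --targets "1 0 0 0 0;1 0 0 0 0;1 0 0 0 0;1 0 0 0 0"

```text
clock: 24.12
tcp_pos: [0.5351, 0.2682, 0.1699]
orientation: [2.07, 2.362, -0.002]
contact_force: [0.2, -0.2, -0.5]
grip_width: 0.0425
gripper_force: 35.8
```

Run:
```python
from h import *
go(.5359,.2785,0.115,np.radians(7.9));o=r.get_obs();print(o['grip_width'],o['gripper_force'],o['joints'].round(2))
```

```text
clk 24.1 tcp [0.5351 0.2682 0.1699] yaw 0.132 j7 -0.71 | d [0.0101 0.0022 0.0549] spin -0.006
0.042485963704555256 35.8166778087616 [-0.11  0.49 -0.61  1.77  0.33  0.99 -0.71]
```

Call:
play_rows --targets "1 0.01 0.002 0.01 0;1 0.01 0.002 0.03 0;1 0.01 0.002 0.05 0;1 0.01 0.002 0.065 0;1 0.01 0.002 0.065 0;1 0.01 0.002 0.065 0;1 0.01 0.002 0.065 0;1 0.01 0.002 0.065 0"

```text
clock: 24.78
tcp_pos: [0.5362, 0.2811, 0.1065]
orientation: [2.068, 2.364, 0.003]
contact_force: [0.1, 0.5, -0.4]
grip_width: 0.0425
gripper_force: 35.8
```

Run:
```python
from h import *
go(.5359,.2785,0.0845,np.radians(7.9))
f=r.grab_frame("scene");cv2.imwrite("pics/s5.png",cv2.resize(f[80:200,260:400,::-1],None,fx=5,fy=5,interpolation=cv2.INTER_CUBIC))
```

```text
clk 24.8 tcp [0.5362 0.2811 0.1065] yaw 0.134 j7 -0.78 | d [-0.0025 -0.0007  0.022 ] spin -0.004
```

View pics/s5.png

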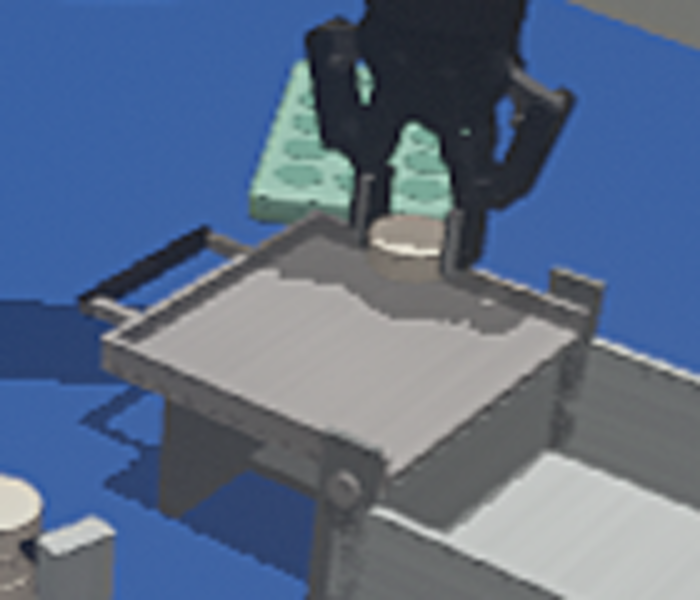

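The held tablet (crop 410,245) is about 20 mm above the tray floor near the far rim, and clear of it. I'll lower and release it.

Call:
play_rows --targets "1 -0.004 -0.001 0.006 0;1 -0.004 -0.001 0.012 0;1 -0.004 -0.001 0.018 0;1 -0.004 -0.001 0.0215 0;1 -0.004 -0.001 0.0215 0;1 -0.004 -0.001 0.0215 0;1 -0.004 -0.001 0.0215 0;1 -0.004 -0.001 0.0215 0"

```text
clock: 25.5
tcp_pos: [0.5349, 0.2763, 0.0838]
orientation: [2.068, 2.365, -0.001]
contact_force: [-2.3, -1.9, 4.7]
grip_width: 0.0425
gripper_force: 36.1
```

Light contact, so I'll release, rise and return for the next tablet.

Call:
play_rows --targets "-0.3 0 0 -0.0005 0;-0.3 0 0 -0.0005 0;-0.3 0 0 -0.0005 0;-0.3 0 0 -0.0005 0;-0.3 0 0 -0.0005 0;-0.3 0 0 -0.02 0;-0.3 0 0 -0.05 0;-0.3 0 0 -0.08 0"

```text
clock: 26.17
tcp_pos: [0.5342, 0.2762, 0.1638]
orientation: [-2.066, -2.365, 0.004]
contact_force: [-0.4, -0.6, -0.3]
grip_width: 0.0556
gripper_force: 0.0
```

Call:
play_rows --targets "-0.3 -0.03 0 0 0;-0.3 -0.07 0 0 0;-0.3 -0.11 0 0 0;-0.3 -0.15 0.01 0 0;-0.3 -0.19 0.03 0 0;-0.3 -0.23 0.05 0 0;-0.3 -0.27 0.07 0 0;-0.3 -0.3 0.09 0 0"

```text
clock: 26.83
tcp_pos: [0.6625, -0.0088, 0.1639]
orientation: [2.068, 2.364, -0.001]
contact_force: [1.4, 1.0, -0.2]
grip_width: 0.0558
gripper_force: 0.0
```

Run:
```python
from h import *
look("b5")
go(.4149,-.1332,0.05,np.radians(7.9))
```

```text
top [393. 228.] 186 [15 15] [ 0.6041 -0.3334]
scene [292.6 150.1] 45 [12  8] [0.4163 0.2364]
scene [257.9 180.2] 153 [20 11] [0.4647 0.0719]
scene [174.3 204.9] 198 [20 13] [ 0.4174 -0.1333]
scene [319.1 235.6] 95 [14 14] [0.701  0.0353]
scene [233.3 237.9] 183 [18 14] [ 0.5903 -0.1023]
scene [134.2 300.6] 406 [27 20] [ 0.6061 -0.3324]
clk 26.9 tcp [ 0.6654 -0.0156  0.163 ] yaw 0.123 j7 -0.21 | d [-0.0857 -0.2631  0.113 ] spin -0.015
```

Call:
play_rows --targets "-0.7 -0.035 -0.011 0 0;-0.7 -0.07 -0.022 0 0;-0.7 -0.11 -0.035 0 0;-0.7 -0.15 -0.048 0 0;-0.7 -0.19 -0.06 0 0;-0.7 -0.23 -0.073 0 0;-0.7 -0.27 -0.086 0 0;-0.7 -0.3 -0.0975 0 0"

```text
clock: 27.6
tcp_pos: [0.6043, -0.3202, 0.1636]
orientation: [2.07, 2.362, -0.002]
contact_force: [-0.3, -0.5, 0.1]
grip_width: 0.0724
gripper_force: 0.0
```

Call:
play_rows --targets "-0.7 0 0 0.03 0;-0.7 0 0 0.06 0;-0.7 0 0 0.06 0;-0.7 0 0 0.06 0;-0.7 0 0 0.06 0"

```text
clock: 28.02
tcp_pos: [0.6066, -0.3156, 0.1052]
orientation: [2.066, 2.366, 0.002]
contact_force: [0.4, 0.2, 0.5]
grip_width: 0.0727
gripper_force: 0.0
```

Run:
```python
from h import *
look("b6")
go(.6046,-.3329,0.03,np.radians(7.9))
```

```text
top [267.8 183.6] 63 [10  9] [0.719  0.0159]
top [391.9 228.3] 146 [13 15] [ 0.6032 -0.3304]
top [313.4 226.8] 77 [10 10] [ 0.6018 -0.1131]
top [266.9 229.7] 62 [12  7] [0.5907 0.0148]
top [264.4 254.8] 272 [19 19] [0.5218 0.0197]
top [319.8 295.7] 199 [16 16] [ 0.4149 -0.1339]
scene [298.9 135.2] 81 [45 27] [0.3682 0.3081]
scene [257.8 180.1] 184 [21 11] [0.464  0.0722]
scene [274.5 186.5] 63 [15  8] [0.5104 0.0844]
scene [174.3 204.9] 196 [20 13] [ 0.4172 -0.1332]
scene [254.8 206.3] 57 [21 10] [ 0.5385 -0.0009]
scene [318.9 235.5] 99 [14 14] [0.7006 0.0353]
scene [233.3 237.8] 181 [18 14] [ 0.5902 -0.1021]
scene [134.1 300.8] 396 [27 20] [ 0.6064 -0.3328]
clk 28.1 tcp [ 0.6072 -0.316   0.1061] yaw 0.135 j7 0.26 | d [-0.0162 -0.005   0.0761] spin -0.003
```

Call:
play_rows --targets "-0.7 -0.016 -0.005 0.02 0;-0.7 -0.016 -0.005 0.05 0;-0.7 -0.016 -0.005 0.07 0;-0.7 -0.016 -0.005 0.076 0;-0.7 -0.016 -0.005 0.076 0;-0.7 -0.016 -0.005 0.076 0;-0.7 -0.016 -0.005 0.076 0;-0.7 -0.016 -0.005 0.076 0"

```text
clock: 28.78
tcp_pos: [0.6041, -0.3332, 0.0299]
orientation: [2.065, 2.363, 0.001]
contact_force: [-0.3, -0.2, 0.2]
grip_width: 0.0725
gripper_force: 0.0
```

Run:
```python
from h import *
go(.6048,-.3329,0.002,np.radians(7.9))
```

```text
clk 28.8 tcp [ 0.6041 -0.3332  0.0299] yaw 0.134 j7 0.25 | d [0.0003 0.0007 0.0279] spin -0.004
```

Call:
play_rows --targets "-0.7 0 0.001 0.01 0;-0.7 0 0.001 0.02 0;-0.7 0 0.001 0.026 0;-0.7 0 0.001 0.028 0;-0.7 0 0.001 0.028 0;1 0 0.001 0.028 0;1 0 0.001 0.028 0;1 0 0.001 0.028 0"

```text
clock: 29.45
tcp_pos: [0.6042, -0.333, 0.0005]
orientation: [2.067, 2.364, 0.001]
contact_force: [-0.5, 0.6, 0.2]
grip_width: 0.0423
gripper_force: 35.5
```

Call:
play_rows --targets "1 0 0 0 0;1 0 0 0 0;1 0 0 0 0;1 0 0 -0.03 0;1 0 0 -0.07 0;1 0 0 -0.11 0;1 0 0 -0.15 0;1 0 0 -0.17 0"

```text
clock: 30.12
tcp_pos: [0.6056, -0.3334, 0.1753]
orientation: [2.064, 2.361, 0.003]
contact_force: [1.6, -0.3, 0.5]
grip_width: 0.0426
gripper_force: 35.8
```

Call:
play_rows --targets "1 0.02 0 0 0;1 0.05 0.001 0 0;1 0.09 0.002 0 0;1 0.13 0.003 0 0;1 0.17 0.004 0 0;1 0.21 0.005 0 0;1 0.25 0.006 0 0;1 0.28 0.007 0 0"

```text
clock: 30.78
tcp_pos: [0.5721, -0.0505, 0.1699]
orientation: [-2.064, -2.368, -0.001]
contact_force: [1.2, -0.2, -1.1]
grip_width: 0.0426
gripper_force: 35.8
```

Call:
play_rows --targets "1 0.04 0.001 0 0;1 0.08 0.002 0 0;1 0.12 0.003 0 0;1 0.16 0.004 0 0;1 0.2 0.005 0 0;1 0.24 0.006 0 0;1 0.27 0.007 0 0;1 0.28 0.007 0 0"

```text
clock: 31.45
tcp_pos: [0.5407, 0.2306, 0.1703]
orientation: [-2.058, -2.371, -0.004]
contact_force: [-0.2, 0.7, -0.4]
grip_width: 0.0427
gripper_force: 35.8
```

Call:
play_rows --targets "1 0 0 0 0;1 0 0 0 0;1 0 0 0 0;1 0 0 0 0"

```text
clock: 31.78
tcp_pos: [0.5434, 0.2215, 0.1695]
orientation: [2.071, 2.361, -0.002]
contact_force: [0.7, 1.5, -0.9]
grip_width: 0.0426
gripper_force: 35.8
```

Run:
```python
from h import *
look("b7")
go(.543,.227,0.105,np.radians(7.9));o=r.get_obs();print(o['grip_width'],o['gripper_force'])
```

```text
top [268.  183.4] 58 [10  9] [0.7195 0.0155]
top [313.2 226.8] 73 [10 10] [ 0.6018 -0.1126]
top [267.  229.7] 60 [11  7] [0.5906 0.0146]
top [264.2 254.6] 264 [19 19] [0.5221 0.0201]
top [319.7 295.8] 197 [16 16] [ 0.4147 -0.1339]
scene [257.8 180.1] 184 [21 11] [0.464  0.0722]
scene [274.5 186.5] 62 [15  8] [0.5103 0.0846]
scene [174.3 204.9] 194 [20 13] [ 0.4172 -0.1331]
scene [255.1 206.6] 51 [21 10] [ 0.54  -0.001]
scene [318.9 235.6] 97 [14 14] [0.7007 0.0353]
scene [233.3 237.8] 177 [17 14] [ 0.59   -0.1021]
clk 31.9 tcp [0.5432 0.2221 0.1697] yaw 0.131 j7 -0.65 | d [0.0049 0.0004 0.0647] spin -0.007
0.042278162192632626 35.797247886657715
```

Call:
play_rows --targets "1 0.001 0 0.02 0;1 0.001 0 0.04 0;1 0.001 0 0.06 0;1 0.001 0 0.065 0;1 0.001 0 0.065 0;1 0.001 0 0.065 0;1 0.001 0 0.065 0;1 0.001 0 0.065 0"

```text
clock: 32.55
tcp_pos: [0.5434, 0.2254, 0.1062]
orientation: [2.067, 2.364, 0.003]
contact_force: [-0.4, -0.7, -0.3]
grip_width: 0.0422
gripper_force: 35.8
```

Run:
```python
from h import *
go(.543,.224,0.0835,np.radians(7.9))
```

```text
clk 32.5 tcp [0.5434 0.2254 0.1062] yaw 0.134 j7 -0.70 | d [-0.0014 -0.0007  0.0227] spin -0.004
```

Call:
play_rows --targets "1 -0.001 0 0.006 0;1 -0.001 0 0.012 0;1 -0.001 0 0.018 0;1 -0.001 0 0.0225 0;1 -0.001 0 0.0225 0;1 -0.001 0 0.0225 0;1 -0.001 0 0.0225 0;1 -0.001 0 0.0225 0"

```text
clock: 33.22
tcp_pos: [0.5426, 0.2238, 0.0832]
orientation: [2.067, 2.364, -0.002]
contact_force: [-5.0, -3.2, 13.0]
grip_width: 0.0426
gripper_force: 37.0
```

Call:
play_rows --targets "-0.3 0 0 -0.0005 0;-0.3 0 0 -0.0005 0;-0.3 0 0 -0.0005 0;-0.3 0 0 -0.0005 0;-0.3 0 0 -0.0005 0;-0.3 0 0 -0.02 0;-0.3 0 0 -0.05 0;-0.3 0 0 -0.08 0"

```text
clock: 33.88
tcp_pos: [0.5418, 0.2237, 0.1622]
orientation: [-2.066, -2.364, 0.004]
contact_force: [1.8, 0.1, -0.2]
grip_width: 0.0553
gripper_force: 0.0
```

Call:
play_rows --targets "-0.7 -0.03 -0.01 0 0;-0.7 -0.07 -0.025 0 0;-0.7 -0.11 -0.04 0 0;-0.7 -0.15 -0.055 0 0;-0.7 -0.19 -0.07 0 0;-0.7 -0.23 -0.085 0 0;-0.7 -0.26 -0.09 0 0;-0.7 -0.28 -0.09 0 0"

```text
clock: 34.55
tcp_pos: [0.489, -0.0706, 0.1619]
orientation: [2.073, 2.36, -0.004]
contact_force: [-0.2, 0.3, 0.5]
grip_width: 0.0727
gripper_force: 0.0
```

Run:
```python
from h import *
look("b8")
go(.4149,-.1332,0.05,np.radians(7.9))
```

```text
top [268.  183.4] 58 [10  9] [0.7195 0.0155]
top [313.2 226.8] 73 [10 10] [ 0.6018 -0.1126]
top [267.  229.7] 60 [11  7] [0.5906 0.0146]
top [264.2 254.6] 264 [19 19] [0.5221 0.0201]
scene [298.9 135.2] 81 [45 27] [0.3682 0.3081]
scene [257.8 180.1] 184 [21 11] [0.464  0.0722]
scene [274.5 186.5] 63 [15  8] [0.5104 0.0844]
scene [174.3 204.9] 196 [20 13] [ 0.4172 -0.1332]
scene [255.1 206.6] 54 [21 10] [ 0.5398 -0.0008]
scene [318.9 235.5] 99 [14 14] [0.7006 0.0353]
scene [233.3 237.8] 179 [18 14] [ 0.5902 -0.1022]
clk 34.6 tcp [ 0.4906 -0.0703  0.1621] yaw 0.126 j7 -0.08 | d [-0.0526 -0.083   0.1122] spin -0.011
```

Call:
play_rows --targets "-0.7 -0.03 -0.035 0.01 0;-0.7 -0.05 -0.07 0.04 0;-0.7 -0.0525 -0.083 0.07 0;-0.7 -0.0525 -0.083 0.1 0;-0.7 -0.0525 -0.083 0.12 0;-0.7 -0.0525 -0.083 0.13 0;-0.7 -0.0525 -0.083 0.13 0;-0.7 -0.0525 -0.083 0.13 0"

```text
clock: 35.32
tcp_pos: [0.4165, -0.1277, 0.0326]
orientation: [-2.066, -2.367, -0.001]
contact_force: [0.7, 0.2, 0.5]
grip_width: 0.0724
gripper_force: 0.0
```

Call:
play_rows --targets "-0.7 0 0 0 0;-0.7 0 0 0 0;-0.7 0 0 0 0"

```text
clock: 35.57
tcp_pos: [0.4167, -0.1287, 0.0334]
orientation: [2.066, 2.364, 0.001]
contact_force: [0.6, -0.5, -1.2]
grip_width: 0.0726
gripper_force: 0.0
```

Run:
```python
from h import *
go(.4150,-.1332,0.002,np.radians(7.9));print(r.get_obs()['joints'].round(2))
```

```text
clk 35.6 tcp [ 0.4167 -0.1287  0.0334] yaw 0.134 j7 -0.09 | d [-0.0042 -0.0023  0.0314] spin -0.004
[ 0.55  0.45 -0.47  2.23  0.4   0.53 -0.09]
```

Call:
play_rows --targets "-0.7 -0.004 -0.002 0.01 0;-0.7 -0.004 -0.002 0.02 0;-0.7 -0.004 -0.002 0.028 0;-0.7 -0.004 -0.002 0.031 0;-0.7 -0.004 -0.002 0.031 0;1 -0.004 -0.002 0.031 0;1 -0.004 -0.002 0.031 0;1 -0.004 -0.002 0.031 0"

```text
clock: 36.23
tcp_pos: [0.4145, -0.1327, 0.0017]
orientation: [2.067, 2.365, 0.0]
contact_force: [-0.8, 0.9, 2.3]
grip_width: 0.0429
gripper_force: 35.1
```

Call:
play_rows --targets "1 0 0 0 0;1 0 0 0 0;1 0 0 0 0;1 0 0 -0.03 0;1 0 0 -0.07 0;1 0 0 -0.11 0;1 0 0 -0.15 0;1 0 0 -0.17 0"

```text
clock: 36.9
tcp_pos: [0.4159, -0.133, 0.1755]
orientation: [2.064, 2.362, 0.003]
contact_force: [1.0, -0.4, 0.3]
grip_width: 0.0426
gripper_force: 35.9
```

Call:
play_rows --targets "1 0.02 0.01 0 0;1 0.05 0.03 0 0;1 0.08 0.05 0 0;1 0.11 0.07 0 0;1 0.14 0.09 0 0;1 0.17 0.11 0 0;1 0.19 0.12 0 0;1 0.19 0.12 0 0"

```text
clock: 37.57
tcp_pos: [0.509, 0.0776, 0.1718]
orientation: [-2.059, -2.371, -0.007]
contact_force: [-0.4, 0.4, -0.0]
grip_width: 0.0424
gripper_force: 35.9
```

Run:
```python
from h import *
go(.5505,.1726,0.17,np.radians(7.9));o=r.get_obs();print(o['grip_width'],o['gripper_force'])
```

```text
clk 37.6 tcp [0.509  0.0776 0.1718] yaw 0.141 j7 -0.39 | d [0.0882 0.0544 0.0023] spin 0.003
0.04236534405121755 35.85728466510773
```

Call:
play_rows --targets "1 0.03 0.02 0 0;1 0.06 0.04 0 0;1 0.088 0.054 0 0;1 0.092 0.054 0 0;1 0.092 0.054 0.02 0;1 0.092 0.054 0.04 0;1 0.092 0.054 0.06 0;1 0.092 0.054 0.065 0"

```text
clock: 38.23
tcp_pos: [0.5469, 0.1677, 0.1032]
orientation: [-2.067, -2.363, 0.008]
contact_force: [1.0, -1.0, -1.2]
grip_width: 0.0429
gripper_force: 35.9
```

Call:
play_rows --targets "1 0 0 0 0;1 0 0 0 0;1 0 0 0 0;1 0 0 0 0"

```text
clock: 38.57
tcp_pos: [0.5498, 0.17, 0.1076]
orientation: [2.067, 2.364, 0.003]
contact_force: [0.2, 0.0, -0.0]
grip_width: 0.0424
gripper_force: 35.9
```

Run:
```python
from h import *
go(.5505,.1726,0.0842,np.radians(7.9))
f=r.grab_frame("scene");cv2.imwrite("pics/s6.png",cv2.resize(f[80:200,260:400,::-1],None,fx=5,fy=5,interpolation=cv2.INTER_CUBIC))
```

```text
clk 38.6 tcp [0.5498 0.17   0.1076] yaw 0.134 j7 -0.63 | d [0.0025 0.001  0.0234] spin -0.004
```

View pics/s6.png

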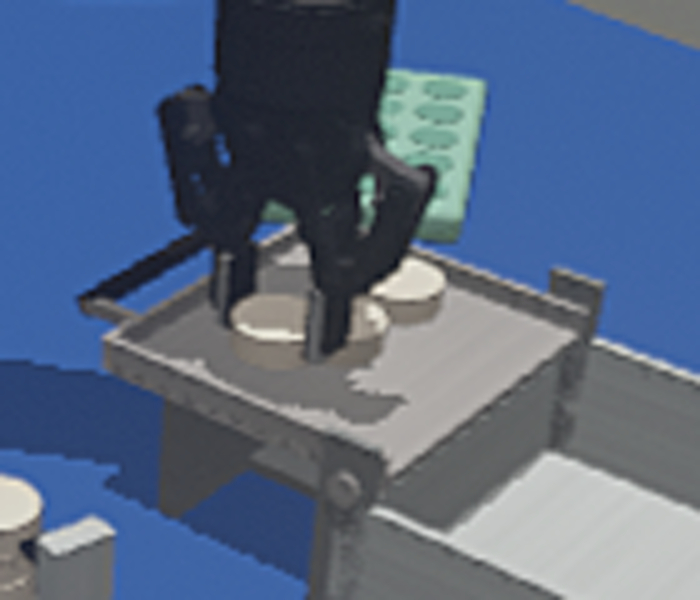

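The third tablet (crop 275,330) hangs above the near part of the tray; the other two are behind it at (370,325) and (405,290). I'll lower and release it, then go to the handle.

Call:
play_rows --targets "1 0.002 0.001 0.006 0;1 0.002 0.001 0.012 0;1 0.002 0.001 0.018 0;1 0.002 0.001 0.023 0;1 0.002 0.001 0.023 0;1 0.002 0.001 0.023 0;1 0.002 0.001 0.023 0;1 0.002 0.001 0.023 0"

```text
clock: 39.28
tcp_pos: [0.5497, 0.1723, 0.0833]
orientation: [-2.067, -2.365, -0.0]
contact_force: [-1.2, 0.2, 3.2]
grip_width: 0.0425
gripper_force: 38.9
```

Call:
play_rows --targets "-0.3 0 0 -0.0005 0;-0.3 0 0 -0.0005 0;-0.3 0 0 -0.0005 0;-0.3 0 0 -0.0005 0;-0.3 0 0 -0.0005 0;-0.3 0 0 -0.02 0;-0.3 0 0 -0.05 0;-0.3 0 0 -0.08 0"

```text
clock: 39.95
tcp_pos: [0.5488, 0.1717, 0.1633]
orientation: [-2.066, -2.364, 0.003]
contact_force: [0.1, -0.8, 0.8]
grip_width: 0.0555
gripper_force: 0.0
```

Call:
play_rows --targets "-0.3 -0.03 0 0 0;-0.3 -0.07 0 0 0;-0.3 -0.11 0 0 0;-0.3 -0.15 0 0 0;-0.3 -0.17 -0.02 0 0;-0.3 -0.17 -0.05 0 0;-0.3 -0.17 -0.07 0 0;-0.3 -0.17 -0.07 0 0"

```text
clock: 40.62
tcp_pos: [0.4989, -0.0075, 0.1626]
orientation: [-2.069, -2.362, 0.007]
contact_force: [-1.4, 0.4, 0.3]
grip_width: 0.0551
gripper_force: 0.0
```

Run:
```python
from h import *
look("b9")
t=cv2.imread("pics/b9t.png");s=cv2.imread("pics/b9s.png")
a=cv2.resize(t[140:310,120:300],None,fx=2.2,fy=2.2,interpolation=cv2.INTER_CUBIC);b=cv2.resize(s[90:240,230:390],None,fx=2.5,fy=2.5,interpolation=cv2.INTER_CUBIC)
a=cv2.copyMakeBorder(a,0,max(0,b.shape[0]-a.shape[0]),0,0,cv2.BORDER_CONSTANT);b=cv2.copyMakeBorder(b,0,a.shape[0]-b.shape[0],0,0,cv2.BORDER_CONSTANT)
cv2.imwrite("pics/b9c.png",np.hstack([a,b])[:, :800]);print(a.shape,b.shape)
go(.424,.210,0.15,np.radians(7.9))
```

```text
top [268.  183.4] 57 [10  9] [0.7196 0.0153]
top [313.2 226.8] 73 [10 10] [ 0.6018 -0.1126]
top [267.  229.7] 60 [11  7] [0.5906 0.0146]
scene [299.2 135.1] 82 [46 27] [0.3681 0.3095]
scene [257.7 180.5] 147 [20 11] [0.4651 0.0709]
scene [274.5 186.5] 63 [15  8] [0.5104 0.0844]
scene [255.3 206.6] 52 [21 10] [ 0.5402 -0.0007]
scene [318.9 235.6] 98 [14 14] [0.7006 0.0353]
scene [233.3 237.8] 179 [18 14] [ 0.5902 -0.1022]
(375, 396, 3) (375, 400, 3)
clk 40.7 tcp [ 0.503  -0.0061  0.1636] yaw 0.134 j7 -0.24 | d [ 0.2247 -0.0495  0.0134] spin -0.004
```

View pics/b9c.png

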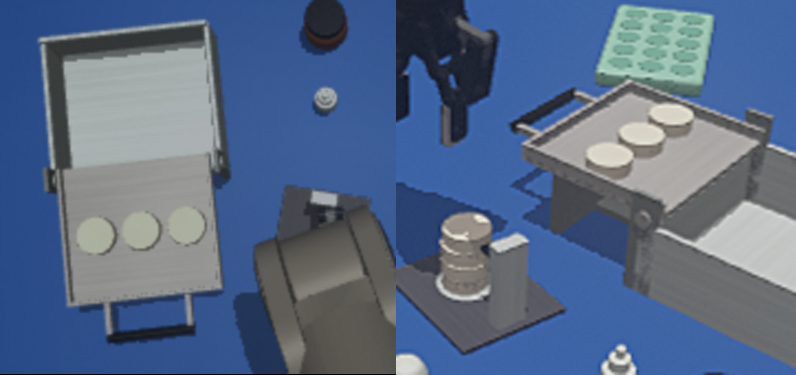

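The crops show three tablets lying flat in a row on the level tray (96,235; 141,230; 186,224) and the four-tablet stack standing. So 7 tablets are accounted for. Next is the handle.

Call:
play_rows --targets "0.25 0.03 -0.01 0 0;0.25 0.06 -0.02 0 0;0.25 0.1 -0.03 0 0;0.25 0.14 -0.04 0 0;0.25 0.18 -0.0495 0 0;0.25 0.21 -0.0495 0 0;0.25 0.225 -0.0495 0 0;0.25 0.225 -0.0495 0 0"

```text
clock: 41.38
tcp_pos: [0.4238, 0.2163, 0.1642]
orientation: [-2.058, -2.371, -0.007]
contact_force: [0.6, 0.7, 0.5]
grip_width: 0.032
gripper_force: 0.0
```

Call:
play_rows --targets "0.25 0 0 0 0;0.25 0 0 0 0;0.25 0 0 0 0;0.25 0 0 0 0"

```text
clock: 41.72
tcp_pos: [0.4245, 0.2093, 0.1632]
orientation: [2.07, 2.363, -0.001]
contact_force: [0.1, 0.2, 0.5]
grip_width: 0.0321
gripper_force: 0.0
```

Run:
```python
from h import *
go(.424,.210,0.1,np.radians(7.9));o=r.get_obs();print(o['grip_width'],o['joints'].round(2))
```

```text
clk 41.7 tcp [0.4245 0.2093 0.1632] yaw 0.132 j7 -0.73 | d [ 0.0008 -0.0004  0.0632] spin -0.006
0.03210712658673544 [ 0.07  0.32 -0.77  2.05  0.29  0.87 -0.73]
```

Call:
play_rows --targets "0.25 0 0 0.02 0;0.25 0 0 0.04 0;0.25 0 0 0.058 0;0.25 0 0 0.06 0;0.25 0 0 0.06 0;0.25 0 0 0.06 0;0.25 0 0 0.06 0;0.25 0 0 0.06 0"

```text
clock: 42.38
tcp_pos: [0.4247, 0.2108, 0.1043]
orientation: [2.068, 2.364, 0.003]
contact_force: [-0.2, -0.1, -0.1]
grip_width: 0.0317
gripper_force: 0.0
```

Run:
```python
from h import *
go(.424,.210,0.069,np.radians(7.9))
s=r.grab_frame("scene");cv2.imwrite("pics/h1.png",cv2.resize(s[90:210,245:385,::-1],None,fx=5,fy=5,interpolation=cv2.INTER_CUBIC))
```

```text
clk 42.4 tcp [0.4247 0.2108 0.1043] yaw 0.133 j7 -0.83 | d [-0.0007 -0.0009  0.0353] spin -0.004
```

View pics/h1.png

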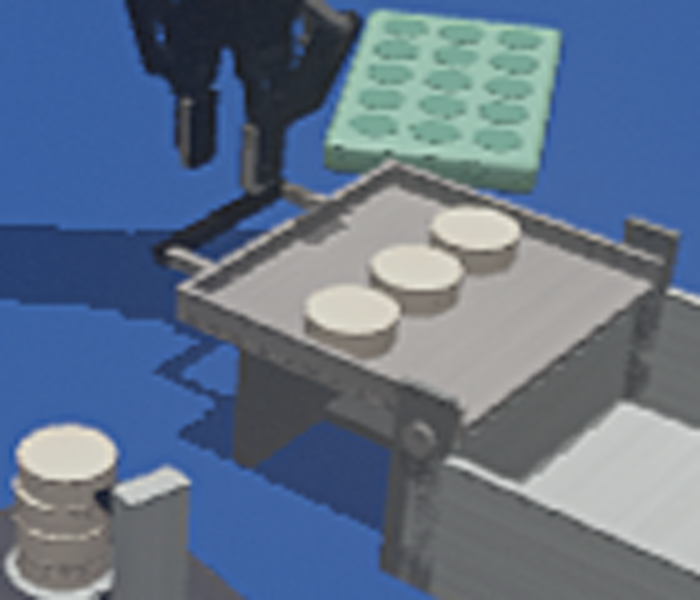

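The fingers straddle the handle bar (crop 225,220), between tips at (195,150) and (262,180). The stack and the three tray tablets are undisturbed. I'll descend and grip.

Call:
play_rows --targets "0.25 0 -0.001 0.01 0;0.25 0 -0.001 0.02 0;0.25 0 -0.001 0.03 0;0.25 0 -0.001 0.0355 0;0.25 0 -0.001 0.0355 0;0.25 0 -0.001 0.0355 0;1 0 -0.001 0.0355 0;1 0 -0.001 0.0355 0" --squeeze 40

```text
clock: 43.1
tcp_pos: [0.4237, 0.2108, 0.0682]
orientation: [2.067, 2.365, 0.002]
contact_force: [-2.0, 0.2, -1.4]
grip_width: 0.0104
gripper_force: 38.7
```

Call:
play_rows --targets "1 0 0 0 0;1 0 0 0 0;1 0 0 0 0;1 0 0 0 0"

```text
clock: 43.43
tcp_pos: [0.4237, 0.2107, 0.0682]
orientation: [2.067, 2.365, 0.002]
contact_force: [3.1, 1.1, -0.4]
grip_width: 0.0104
gripper_force: 39.0
```

Call:
play_rows --targets "1 0 0 -0.005 0;1 0 0.0003 -0.011 0;1 0 0.001 -0.017 0;1 0 0.0014 -0.023 0;1 0 0.002 -0.028 0;1 0 0.003 -0.034 0;1 0 0.004 -0.04 0;1 0 0.0055 -0.045 0"

```text
clock: 44.1
tcp_pos: [0.4287, 0.2114, 0.1133]
orientation: [-2.068, -2.365, -0.002]
contact_force: [2.0, 2.2, -4.3]
grip_width: 0.0104
gripper_force: 38.9
```

Run:
```python
from h import *
o=r.get_obs(); print(o['tcp_pos'],o['contact_force'],o['grip_width'],o['gripper_force'],o['moment'])
```

```text
[0.4287383  0.21144295 0.11331998] [ 1.98335074  2.23928784 -4.33897961] 0.01043261672375781 38.92754673957825 [ 0.48240223 -0.50387716  0.08917879]
```

Call:
play_rows --targets "1 0 0.0015 -0.0055 0;1 0 0.003 -0.011 0;1 0 0.005 -0.016 0;1 0 0.0067 -0.0217 0;1 0 0.009 -0.027 0;1 0 0.011 -0.0323 0;1 0 0.0135 -0.037 0;1 0 0.016 -0.0425 0"

```text
clock: 44.77
tcp_pos: [0.4434, 0.2135, 0.1554]
orientation: [-2.066, -2.365, 0.002]
contact_force: [-0.5, 4.0, -5.5]
grip_width: 0.0104
gripper_force: 38.8
```

Call:
play_rows --targets "1 0 0.0023 -0.0042 0;1 0 0.0046 -0.0084 0;1 0 0.007 -0.0125 0;1 0 0.0096 -0.0164 0;1 0 0.0123 -0.0204 0;1 0 0.015 -0.0242 0;1 0 0.018 -0.028 0;1 0 0.0208 -0.0318 0"

```text
clock: 45.43
tcp_pos: [0.4624, 0.2161, 0.187]
orientation: [-2.065, -2.364, 0.007]
contact_force: [-9.3, 2.4, 2.7]
grip_width: 0.0103
gripper_force: 39.1
```

Call:
play_rows --targets "1 0 0 0 0;1 0 0 0 0;1 0 0 0 0;1 0 0 0 0;1 0 0 0 0;1 0 0 0 0"

```text
clock: 45.93
tcp_pos: [0.4624, 0.2161, 0.1871]
orientation: [-2.065, -2.365, 0.006]
contact_force: [-8.3, 1.8, 3.7]
grip_width: 0.0103
gripper_force: 39.1
```

Run:
```python
from h import *
o=r.get_obs(); print(o['tcp_pos'],o['contact_force'],o['grip_width'],o['gripper_force'],o['moment'])
s=r.grab_frame("scene")[:,:,::-1];t=r.grab_frame("top")[:,:,::-1]
a=cv2.resize(t[140:310,120:300],None,fx=2.2,fy=2.2,interpolation=cv2.INTER_CUBIC);b=cv2.resize(s[80:240,230:445],None,fx=1.86,fy=2.34,interpolation=cv2.INTER_CUBIC)
h=min(len(a),len(b));cv2.imwrite("pics/l1.png",np.hstack([a[:h],b[:h]])[:,:800])
```

```text
[0.46240182 0.21611547 0.18712708] [-8.25259962  1.82131589  3.66183215] 0.010338733151492105 39.12645220756531 [0.48378713 2.00160174 0.01584973]
```

View pics/l1.png

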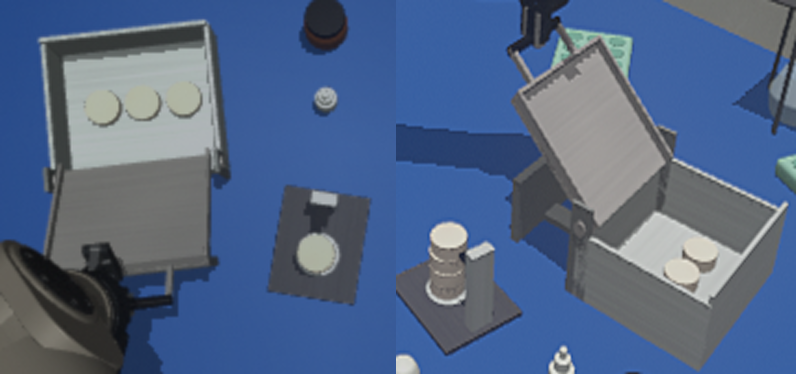

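All three tablets lie in the trough (102,107; 141,102; 183,98), the tray is empty and the stack is intact. I'll lower the tray back along the same arc.

Call:
play_rows --targets "1 0 -0.0028 0.0038 0;1 0 -0.0058 0.0076 0;1 0 -0.0085 0.0114 0;1 0 -0.0112 0.0154 0;1 0 -0.0138 0.0193 0;1 0 -0.0162 0.0234 0;1 0 -0.0185 0.0276 0;1 0 -0.0208 0.0318 0"

```text
clock: 46.7
tcp_pos: [0.4435, 0.2135, 0.1557]
orientation: [-2.067, -2.366, 0.002]
contact_force: [-4.2, 2.8, 1.1]
grip_width: 0.0101
gripper_force: 39.6
```

Call:
play_rows --targets "1 0 -0.0025 0.0055 0;1 0 -0.005 0.0102 0;1 0 -0.007 0.0155 0;1 0 -0.0093 0.0208 0;1 0 -0.011 0.0265 0;1 0 -0.013 0.0315 0;1 0 -0.0145 0.037 0;1 0 -0.016 0.0425 0"

```text
clock: 47.37
tcp_pos: [0.4287, 0.2114, 0.1126]
orientation: [2.067, 2.365, 0.001]
contact_force: [-2.7, 4.1, 1.1]
grip_width: 0.01
gripper_force: 40.7
```

Call:
play_rows --targets "1 0 -0.0015 0.005 0;1 0 -0.0025 0.011 0;1 0 -0.0035 0.017 0;1 0 -0.004 0.022 0;1 0 -0.0045 0.028 0;1 0 -0.0052 0.034 0;1 0 -0.0055 0.038 0;1 0 -0.0055 0.041 0"

```text
clock: 48.03
tcp_pos: [0.4238, 0.2106, 0.0715]
orientation: [2.068, 2.365, 0.002]
contact_force: [3.6, 2.8, -1.4]
grip_width: 0.0103
gripper_force: 39.8
```

Call:
play_rows --targets "1 0 0 0.001 0;1 0 0 0.002 0;1 0 0 0.003 0;1 0 0 0.004 0;1 0 0 0.004 0;1 0 0 0.004 0"

```text
clock: 48.53
tcp_pos: [0.4238, 0.2106, 0.0701]
orientation: [2.066, 2.363, 0.0]
contact_force: [-4.5, -3.3, 29.9]
grip_width: 0.0101
gripper_force: 43.2
```

Call:
play_rows --targets "1 0 0 -0.001 0;1 0 0 -0.0015 0;1 0 0 -0.0015 0;0.25 0 0 -0.0015 0;0.25 0 0 -0.0015 0;0.25 0 0 -0.0015 0;0.25 0 0 -0.0015 0;0.25 0 0 -0.0015 0"

```text
clock: 49.2
tcp_pos: [0.4225, 0.2098, 0.0689]
orientation: [-2.068, -2.365, 0.002]
contact_force: [-0.6, -0.1, 0.3]
grip_width: 0.0319
gripper_force: 0.0
```

Call:
play_rows --targets "0.25 0 0 -0.01 0;0.25 0 0 -0.03 0;0.25 0 0 -0.06 0;0.25 0 0 -0.1 0;0.25 0 0 -0.1 0;0.25 -0.03 0 -0.1 0;0.25 -0.07 0 -0.1 0;0.25 -0.11 0 -0.1 0"

```text
clock: 49.87
tcp_pos: [0.4376, 0.1011, 0.1703]
orientation: [2.063, 2.368, 0.002]
contact_force: [0.2, -0.7, -0.4]
grip_width: 0.0319
gripper_force: 0.0
```

Call:
play_rows --targets "0.25 -0.03 0 0 0;0.25 -0.07 0 0 0;0.25 -0.11 0 0 0;0.25 -0.13 0 0 0;0.25 -0.13 0 0 0;0.25 -0.13 0 0 0;0.25 -0.13 0 0 0;0.25 -0.13 0 0 0"

```text
clock: 50.53
tcp_pos: [0.4549, -0.026, 0.1696]
orientation: [-2.065, -2.368, -0.001]
contact_force: [0.3, -0.2, -0.3]
grip_width: 0.032
gripper_force: 0.0
```

Run:
```python
from h import *
o=r.get_obs(); print(o['clock'],o['tcp_pos'],o['contact_force'],o['grip_width'])
s=r.grab_frame("scene")[:,:,::-1];t=r.grab_frame("top")[:,:,::-1]
a=t[140:320,120:420];a=cv2.resize(a,(800,480))[:, :];b=cv2.resize(s[80:300,60:390],(0,0),fx=1.2,fy=1.2)
s0=cv2.imread('pics/scene0.png');cv2.imwrite('pics/ends.png',s)
m=lambda n:cv2.minAreaRect(max(cv2.findContours(n,cv2.RETR_EXTERNAL,cv2.CHAIN_APPROX_NONE)[0],key=cv2.contourArea))
for im in(s0,s):
    h=cv2.cvtColor(im,cv2.COLOR_BGR2HSV)[...,2]; z=np.zeros(h.shape,np.uint8); z[120:150,265:320]=h[120:150,265:320]<60; print("handle",m(z))
d=np.abs(s.astype(int)-s0).max(2)>40
k,l,st,c=cv2.connectedComponentsWithStats(d.astype(np.uint8))
print([(c[i].round(),st[i][2:]) for i in range(1,k) if st[i,4]>25])
cv2.imwrite("pics/end.png",np.vstack([cv2.resize(s,(400,300)),cv2.resize(t,(400,300))]))
cv2.imwrite("pics/end.png",np.hstack([cv2.resize(s,(400,300)),cv2.resize(t,(400,300))]))
```

```text
50.5333 [ 0.45494133 -0.02595179  0.1696141 ] [ 0.32072571 -0.18403069 -0.2700748 ] 0.03202181541611907
handle ((288.41082763671875, 133.70953369140625), (3.279510259628296, 27.784740447998047), 59.931419372558594)
handle ((288.41082763671875, 133.70953369140625), (3.279510259628296, 27.784740447998047), 59.931419372558594)
[(array([75.,  6.]), array([10, 16, 36], dtype=int32)), (array([122.,  12.]), array([ 19,  25, 220], dtype=int32)), (array([138.,  15.]), array([ 15,  28, 222], dtype=int32)), (array([194.,  17.]), array([  8,  36, 199], dtype=int32)), (array([90., 14.]), array([10, 18, 86], dtype=int32)), (array([236.,  11.]), array([ 7, 16, 52], dtype=int32)), (array([150.,  26.]), array([ 7, 32, 95], dtype=int32)), (array([142.,  36.]), array([ 7, 17, 50], dtype=int32)), (array([213.,  46.]), array([ 43,  16, 346], dtype=int32)), (array([208.,  38.]), array([18,  3, 32], dtype=int32)), (array([218.,  93.]), array([  56,   90, 2911], dtype=int32)), (array([ 54., 163.]), array([ 119,   91, 2594], dtype=int32)), (array([156., 134.]), array([ 30,  16, 198], dtype=int32)), (array([214., 169.]), array([ 122,   68, 2866], dtype=int32)), (array([394., 192.]), array([18, 10, 60], dtype=int32)), (array([175., 207.]), array([ 22,  17, 294], dtype=int32)), (array([388., 202.]), array([12,  5, 28], dtype=int32)), (array([201., 228.]), array([ 22,  19, 335], dtype=int32)), (array([163., 252.]), array([ 24,  21, 398], dtype=int32)), (array([189., 274.]), array([ 26,  23, 452], dtype=int32)), (array([107., 275.]), array([ 27,  23, 474], dtype=int32)), (array([135., 303.]), array([ 28,  25, 545], dtype=int32))]
```

View pics/end.png

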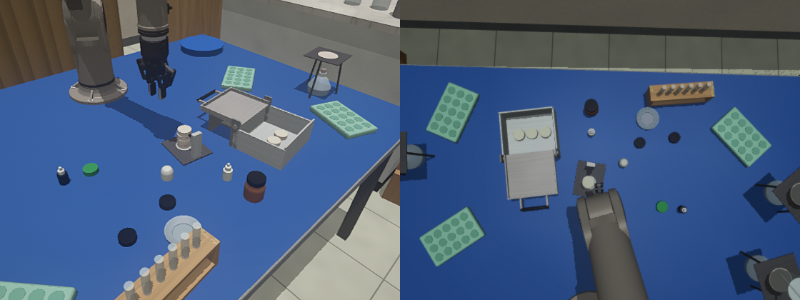

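The final pictures show four tablets stacked at the pointer, three in the trough (tops at 518–547,133) and the tray level. The handle's pixels are identical to the start, the bystanders are unmoved and the robot is clear. I'll hand in now.

```bash
python3 -c "
from bench import r
print(r.hand_in())"
```

```text
the job is handed in; nothing more can be done
None
```

Handed in: four tablets are stacked on the seat level with the pointer, the three leftovers slid into the trough, the tray was lowered gently back to level, and the bystanders did not move. The hand-in returned no verdict.

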